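# Cradle the pattern tubes and clamp the stop bar

## Robot

A 6-joint arm with a two-finger parallel gripper is mounted at the origin on the work surface. World frame = base frame: x ahead of the robot, y to its left, z up, the work surface at z = 0. Lengths are in m, angles in rad, forces in N, time in s.
With the tool pointing down it reaches from about 0.3 to 1 m from the base axis. Payload 5.1 kg.
Tool frame: the origin (TCP) lies where the fingers leave the gripper's body, on its centre line; the fingertips stand 78 mm ahead of it and the grasp point (between the pads) lies 59 mm ahead of it; x points along the fingers, z is the direction in which the jaws open and shut, and the axes are right-handed (so a half turn about x gives the same grasp; the last joint's range is limited). The gripper opens to 95 mm and grips with 3 to 60 N. Pads are 20 mm wide; open, the fingers measure 119 mm over their backs; the gripper's body (75 mm by 180 mm) begins 59 mm behind the grasp point.
Start: joints at [1.245, 0.124, 1.65, -0, 1.367, -0.083], TCP at [0.156, 0.631, 0.292] pointing down, gripper open.
Joint ranges: [-2.61, 2.61], [-1.02, 2.33], [0.03, 2.71], [-1.35, 4.49], [0.32, 2.68], [-2.91, 2.91]. Speed limits (rad/s): [2.57, 2.57, 3.14, 3.14, 3.14, 3.14].

## Interface

Orientations are given as a rotation vector (axis times angle).
In Python, from cell import sensors, viewer, manip gives the robot as it stands. The module is installed in compiled form; this text tells all that it offers.
- The arm moves only by the shell command python3 -m crank 'ROWS' [FORCE]. ROWS is JSON, one flat list of numbers, 7 for each row, row after row: the turn, a rotation vector about the tool's x, y, z in degrees, then the shift along the tool's x, y, z in cm, then the finger opening in cm, from 0 to 9.51. A call has 1 to 12 rows; each row shifts and turns the pose as measured when the row begins, along the tool's axes as they then stand; what a row does not reach is not made up. A row lasts 1/10 s, in which the tool goes at most 50 mm and 8.59 degrees, less where a joint would pass 70% of its speed; a pose out of reach is approached as far as the arm can. A call with a gripper value outside its range is refused whole. The fingers move at their own pace and stop on an object; FORCE is the grip in N (left out, the last holds). Time passes only in rows, so rows that do not move let the fingers close. It gives the time, the measured TCP pose, the force and the opening at its end, in the units of the state.
- sensors.read_state(): the state, without advancing time (a new reading comes with each control period).
- viewer.capture(name): name is "scene" or "top"; returns the picture (480x640x3 uint8, red, green, blue); there is no depth.
- viewer.get_calibration(name): a dict with "intrinsics" (3x3 intrinsics, pixels), "xyz" and "attitude" of the camera in the world. Camera axes: x right, y down, z forward; pixel columns grow to the right and rows downward; lengths in m; the calibration is good to about 2 mm. A picture is of the moment at which its call begins. get_calibration takes no time and is no camera call.
- manip.close_job(): hands the job in, once; it reports no verdict.
The state is a dict: "time_s": time; "joint_positions": joint angles; "joint_velocities": joint speeds; "joint_torque": joint torques, N m; "eef_pos": TCP position; "orientation": TCP orientation; "force": force on the tool from outside, world axes, zero at the start; "torque": the same for the moment, N m; "opening": finger opening in m.
Only numpy, scipy, OpenCV 4.12 (cv2) and the standard library are available. Lean on these libraries where they do the work, as an engineer would, in place of code of your own. Each camera call takes 0.05 s, during which the arm holds its last target.

## Task

Put the pattern tubes away in the cradle rack: flip the red cam lever open, slide the stop bar back, and lay every standing tube on its side in the bay tagged with the colour of its caps. Then slide the stop bar up snug, so that the tubes are held between it and the fence, and flip the cam lever fully over to clamp it, letting go of everything. Leave the tape dispenser, the pin dish and the clip box where they are.

Things in the scene. Friction and masses are not known exactly. Their poses are not given: they have to be found in the camera images.
- rack: Wooden cradle rack, fixed. Plate 280 mm across x, y = -14 to 210 mm, top 10 mm above the table. Origin on the table, half-way across, below the inner face of the fixed fence (y = -14 to 0, 36 mm high). Bays run along y at x = -88 (red), 0 (yellow), 88 mm (blue): gaps 48 mm wide between teeth 40 mm high at y = 52-72 and 96-116 mm only, so there is room for fingers at y = 0-50. Seats 18 mm high at y = 0-22 and 96-116 mm.
- bar_face (a point): Middle of the face of the T-shaped stop bar that presses on the tubes' ends; looks to the rack's -y. Crossbar 240 mm across x, 18 mm along y, its top 48 mm above the table. Axes as the rack's. Its y in the rack frame: 119 to 127 mm at the start (a tube does not fit in), 130 mm when snug against tubes that touch the fence, 187 mm when drawn fully back to the sleeve.
- bar_grip (a point): Grip point on the stop bar's black upright handle, a block 18 mm along the rack's y, 40 mm across x, from 48 to 92 mm above the table; this point is 76 mm above the table, 9 mm behind the face. The bar (0.35 kg, loose) slides along the rack's y, its 20 mm rod running in the sleeve: a few N when the lever is open, held fast when clamped.
- lever (a joint): Angle of the red cam lever, rad: 0 = open (leans 60 degrees from upright to the rack's -x), 1.047 = upright, 2.094 = fully over, clamped (leans 60 degrees to the rack's +x). The cam bears on the rod from about 0.9 on, hardest at 1.75; there the lever stays where it is left, so press it right home. 3 to 6 N at its end move it.
- lever_end (a point): Middle of the lever's paddle, 80 mm from the hinge axis; the paddle is 22 mm wide along the axis, 12 mm thick, 30 mm long. It can be pinched across its width from above and led round the hinge.
- clamp_hinge (a point): Point on the lever's hinge axis, 47 mm above the table, over the middle of the rod's sleeve (an aluminium guide at y = 205 to 285 mm of the rack, 47 mm wide, 58 mm high). The hinge axis is the rack's y. Axes as the rack's.
- tape_dispenser: Black tape dispenser 150 x 50 x 65 mm, a bystander; origin under its centre.
- pin_dish: Round steel dish of pins, 100 mm across, 30 mm high, a bystander; origin under its centre.
- clip_box: Purple box of clips, 60 x 60 x 35 mm, a bystander; origin under its centre.
- tube_red_mid (a point): Centre of the pattern tube with red caps, 130 mm long; z runs along the tube, x and y are square to flats of its eight-sided caps. It stands upright at the start, centre 65 mm above the table. Both ends are alike. May be absent.
- tube_red: The same tube: bare cardboard of 40 mm diameter for the middle 40 mm, a flush eight-sided red cap 40 mm across the flats, 45 mm long, on either end; about 0.13 kg. Origin at the centre of the end it stands on at the start, z along the tube.
- bay_red (a point): Seat-level centre of the bay with red tags, 18 mm above the table, 65 mm from the fence; axes are the rack's. A tube lying home has its centre 20 mm above this point and its length along the bay's y (either end first, any flat down).
- tube_yellow_mid (a point): Centre of the pattern tube with yellow caps, 130 mm long; z runs along the tube, x and y are square to flats of its eight-sided caps. It stands upright at the start, centre 65 mm above the table. Both ends are alike. May be absent.
- tube_yellow: The same tube: bare cardboard of 40 mm diameter for the middle 40 mm, a flush eight-sided yellow cap 40 mm across the flats, 45 mm long, on either end; about 0.13 kg. Origin at the centre of the end it stands on at the start, z along the tube.
- bay_yellow (a point): Seat-level centre of the bay with yellow tags, 18 mm above the table, 65 mm from the fence; axes are the rack's. A tube lying home has its centre 20 mm above this point and its length along the bay's y (either end first, any flat down).
- tube_blue_mid (a point): Centre of the pattern tube with blue caps, 130 mm long; z runs along the tube, x and y are square to flats of its eight-sided caps. It stands upright at the start, centre 65 mm above the table. Both ends are alike. May be absent.
- tube_blue: The same tube: bare cardboard of 40 mm diameter for the middle 40 mm, a flush eight-sided blue cap 40 mm across the flats, 45 mm long, on either end; about 0.13 kg. Origin at the centre of the end it stands on at the start, z along the tube.
- bay_blue (a point): Seat-level centre of the bay with blue tags, 18 mm above the table, 65 mm from the fence; axes are the rack's. A tube lying home has its centre 20 mm above this point and its length along the bay's y (either end first, any flat down).
There are look-alikes about, which are no part of the job. What is meant by the tube_yellow is not green, and is the smaller of those in its own colour.

How it is judged:
By the outcome, as a careful person would: the job done as asked, in the order asked, and still so for the second after the job is handed in, with the robot touching nothing.
Of tube_red, tube_yellow, tube_blue only 2 to 3 are there at a start; the rules pass over those that are not, and their reading is None.
At some moment in a run one of tube_red, tube_yellow, tube_blue may be knocked a few centimetres aside while the robot is not near it.
It also fails if it takes over 210 s, if anything falls off the work surface, if the arm or the gripper's body presses on something with over 40 N, if the wrist force passes 120 N, or if a joint passes its speed limit or range.

## Working session

There is one attempt and no reset: what is moved stays moved. The work goes in short steps, Python scripts to look and compute and a shell command to move; the robot and the scene stay as the last step left them, time stands still between calls to the robot, and variables do not carry over. Pictures are saved under pics/ and viewed, and the job is handed in when it is done.

```bash
ls; mkdir -p pics; python3 - <<'E'
from cell import sensors, viewer
import cv2
print(sensors.read_state())
for n in ("scene","top"):
    cv2.imwrite(f"pics/{n}0.png",viewer.capture(n)[:,:,::-1]); print(n,viewer.get_calibration(n))
E
```

```text
pics
{'time_s': 0.0, 'joint_positions': array([ 1.24537576e+00,  1.24498651e-01,  1.65166257e+00, -2.33964089e-05,
        1.36749828e+00, -8.25994680e-02]), 'joint_velocities': array([ 0.00194175,  0.00038398, -0.00056601, -0.00071058,  0.00023673,
        0.00165716]), 'joint_torque': array([ 8.07419633e-05, -4.17613041e+01, -3.59926164e+01,  7.74965622e-02,
        4.92576475e-02, -1.83349671e-04]), 'eef_pos': array([0.15616581, 0.63046647, 0.29099782]), 'orientation': array([-1.02970757,  1.3160898 ,  1.0277808 ]), 'force': array([0.04662867, 0.33235983, 0.33891927]), 'torque': array([0.04820531, 0.0398983 , 0.00184935]), 'opening': 0.09497760850608251}
scene {'intrinsics': array([[586.85696926,   0.        , 319.005094  ],
       [  0.        , 586.85696926, 242.72070312],
       [  0.        ,   0.        ,   1.        ]]), 'xyz': array([1.05528259, 0.70307783, 0.97070506]), 'attitude': array([-0.80561711, -2.59292474,  1.09347815])}
top {'intrinsics': array([[440.9456145 ,   0.        , 324.55315122],
       [  0.        , 440.9456145 , 239.41809713],
       [  0.        ,   0.        ,   1.        ]]), 'xyz': array([ 0.38521319, -0.04977187,  1.01549363]), 'attitude': array([-2.17013537,  2.10479461, -0.2077429 ])}
```

View pics/scene0.png

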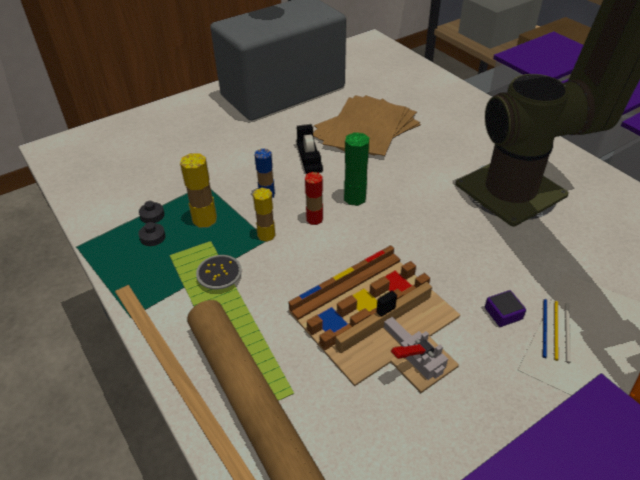

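View pics/top0.png

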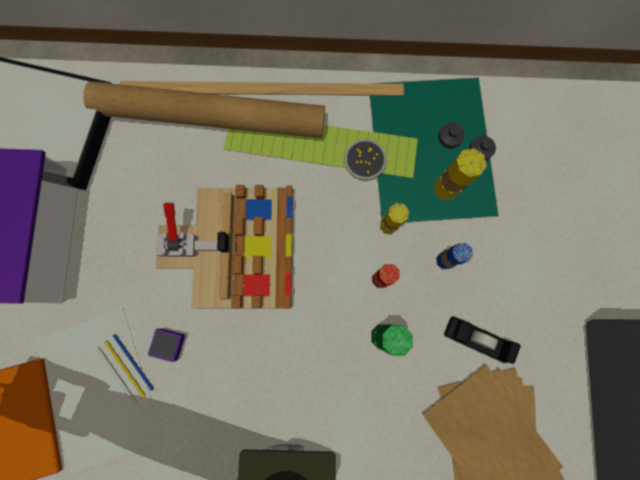

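```bash
cat > h.py <<'E'
import numpy as np, cv2, json
from scipy.spatial.transform import Rotation as R
from cell import sensors, viewer
def cal(n):
    c=viewer.get_calibration(n); return np.array(c["intrinsics"]),np.array(c["xyz"]),R.from_rotvec(c["attitude"]).as_matrix()
def onplane(n,u,v,z):
    K,p,M=cal(n); d=M@np.linalg.inv(K)@np.array([u,v,1.]); return p+d*(z-p[2])/d[2]
def proj(n,P):
    K,p,M=cal(n); c=K@(M.T@(np.array(P)-p)); return c[:2]/c[2]
def tri(uv1,uv2):
    A=[];b=[]
    for n,(u,v) in (("scene",uv1),("top",uv2)):
        K,p,M=cal(n); d=M@np.linalg.inv(K)@np.array([u,v,1.]); d/=np.linalg.norm(d)
        Q=np.eye(3)-np.outer(d,d); A.append(Q); b.append(Q@p)
    x,r,_,_=np.linalg.lstsq(np.vstack(A),np.hstack(b),rcond=None); return x,np.sqrt(r)
def blobs(img,h0,h1,s=120,v=60,amin=30):
    hsv=cv2.cvtColor(img,cv2.COLOR_RGB2HSV); H,S,V=cv2.split(hsv)
    m=((S>s)&(V>v)&((H>=h0)&(H<=h1) if h0<=h1 else ((H>=h0)|(H<=h1)))).astype(np.uint8)
    n,l,st,ce=cv2.connectedComponentsWithStats(m)
    return [(st[i][:5].tolist(),ce[i].round(1).tolist()) for i in range(1,n) if st[i][4]>=amin], m, l
def snap(n,name,box=None,f=1):
    im=viewer.capture(n); c=im if box is None else im[box[1]:box[3],box[0]:box[2]]
    c=cv2.resize(c,None,fx=f,fy=f,interpolation=cv2.INTER_CUBIC)
    cv2.imwrite(f"pics/{name}.png",c[:,:,::-1]); return im
def st(p=True):
    s=sensors.read_state(); M=R.from_rotvec(s["orientation"]).as_matrix()
    open("log.jsonl","a").write(json.dumps([list(s["joint_positions"]),list(s["eef_pos"]),list(s["orientation"])])+"\n")
    if p: print("t",round(s["time_s"],2),"q",s["joint_positions"].round(3),"tcp",(s["eef_pos"]*1000).round(1),"grasp",((s["eef_pos"]+M[:,0]*.059)*1000).round(1),"\nF",s["force"].round(1),"open",round(s["opening"]*1000,1),"\nX",M[:,0].round(3),"Y",M[:,1].round(3),"Z",M[:,2].round(3))
    return s,M
E
python3 - <<'E'
from h import *
a=snap("top","topz",(370,150,510,290),5)
b=snap("top","rackz",(140,170,310,320),4.5)
c=snap("scene","racks",(270,230,480,400),3.8)
st()
for n in ("top","scene"):
    im=viewer.capture(n)
    for nm,h0,h1 in (("red",172,6),("yel",22,34),("blue",100,122),("pur",125,150)):
        print(n,nm,blobs(im,h0,h1)[0])
K,p,M=cal("top"); print(M.round(3))
E
```

```text
t 0.25 q [ 1.245  0.124  1.651  0.     1.368 -0.083] tcp [156.2 630.7 291.7] grasp [156.2 630.7 232.7] 
F [ 0.4 -0.1 -0.4] open 94.9 
X [-0.    -0.001 -1.   ] Y [-0.971  0.24   0.   ] Z [ 0.24   0.971 -0.001]
top red [([164, 203, 14, 38, 332], [170.3, 221.0]), ([377, 264, 22, 23, 313], [388.1, 274.5]), ([285, 273, 7, 23, 155], [288.1, 284.2]), ([243, 274, 27, 22, 553], [256.0, 284.6]), ([373, 274, 9, 13, 32], [375.3, 281.5])]
top yel [([228, 125, 97, 14, 159], [280.8, 132.7]), ([444, 148, 42, 38, 1003], [466.6, 166.7]), ([434, 174, 29, 26, 282], [443.8, 190.1]), ([381, 203, 28, 31, 495], [394.7, 217.2]), ([244, 235, 27, 23, 588], [257.0, 246.0]), ([285, 234, 7, 23, 158], [288.1, 245.1]), ([105, 341, 40, 56, 222], [124.7, 368.8])]
top blue [([287, 197, 5, 20, 93], [288.8, 206.2]), ([246, 199, 25, 20, 449], [258.2, 208.5]), ([452, 244, 16, 20, 138], [459.2, 253.6]), ([114, 335, 39, 55, 157], [133.2, 362.2])]
top pur [([0, 149, 43, 154, 4820], [15.9, 216.7]), ([157, 329, 25, 32, 128], [173.1, 340.8])]
scene red [([305, 172, 17, 26, 380], [313.2, 184.9]), ([306, 208, 17, 17, 216], [314.2
[... 274 characters left out ...]
8]), ([257, 223, 18, 18, 235], [265.8, 232.5]), ([333, 267, 21, 13, 105], [343.3, 273.2]), ([353, 288, 25, 23, 371], [364.9, 300.1]), ([194, 299, 85, 102, 193], [241.3, 342.8]), ([554, 301, 5, 59, 217], [555.7, 329.3])]
scene blue [([256, 149, 15, 11, 99], [263.6, 154.6]), ([300, 286, 21, 12, 84], [309.8, 291.7]), ([543, 300, 4, 57, 156], [544.7, 327.2]), ([319, 308, 28, 24, 384], [331.6, 320.1])]
scene pur [([494, 32, 89, 46, 2423], [544.2, 54.9]), ([625, 81, 15, 30, 200], [634.1, 97.7]), ([623, 113, 17, 18, 166], [633.5, 121.3]), ([487, 298, 38, 21, 154], [504.9, 310.5]), ([463, 374, 177, 106, 10918], [575.2, 440.7])]
[[ 0.029 -0.984  0.175]
 [-0.999 -0.032 -0.015]
 [ 0.021 -0.174 -0.984]]
```

```bash
ls -la pics
```

```text
total 2012
drwxr-xr-x 2 agent agent   4096 Dec  5 22:56 .
drwxr-xr-x 3 agent agent   4096 Dec  5 22:56 ..
-rw-r--r-- 1 agent agent 486848 Dec  5 22:56 racks.png
-rw-r--r-- 1 agent agent 427744 Dec  5 22:56 rackz.png
-rw-r--r-- 1 agent agent 433323 Dec  5 22:55 scene0.png
-rw-r--r-- 1 agent agent 347428 Dec  5 22:55 top0.png
-rw-r--r-- 1 agent agent 352074 Dec  5 22:56 topz.png
```

View pics/topz.png

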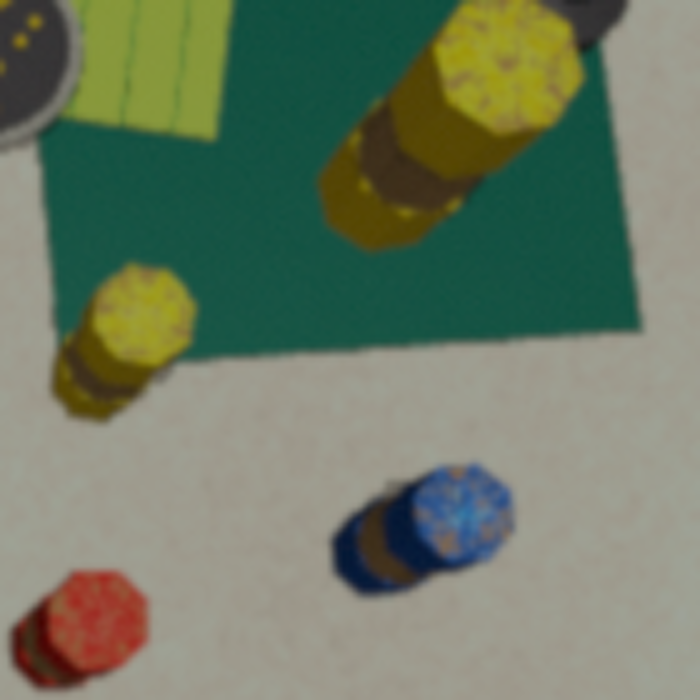

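View pics/rackz.png

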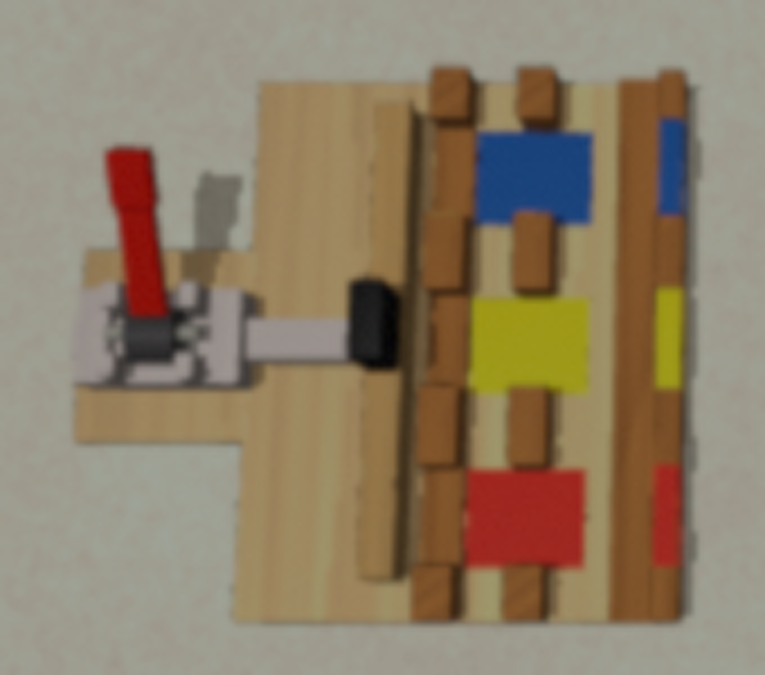

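View pics/racks.png

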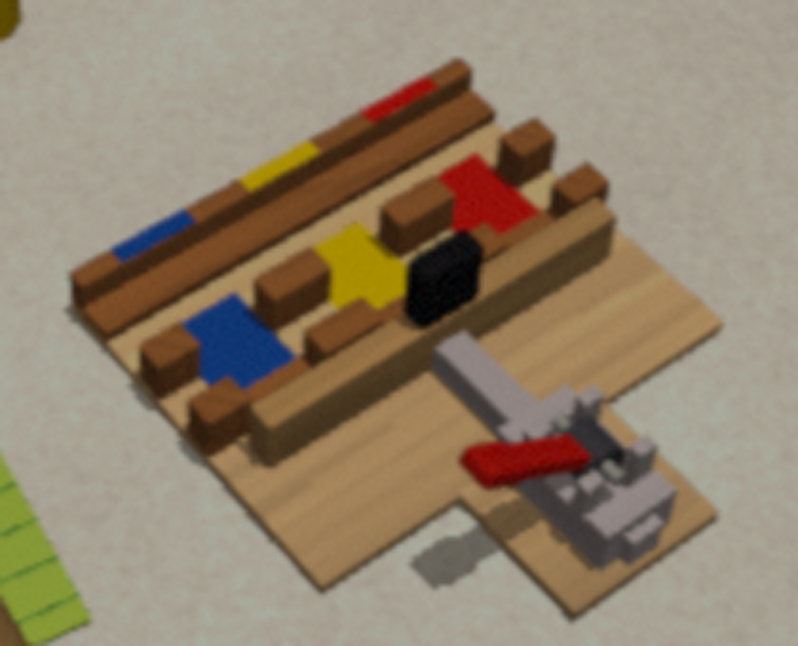

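```bash
python3 - <<'E'
from h import *
ft={"red":((374.6,255.7),(288.1,284.2)),"yel":((343.3,273.2),(288.1,245.1)),"blue":((309.8,291.7),(288.8,206.2))}
for k,(s,t) in ft.items(): print(k,"sc",onplane("scene",*s,.036).round(4),"top",onplane("top",*t,.036).round(4))
for k,s,t in (("r",(396.9,281.7),(256,284.6)),("y",(364.9,300.1),(257,246)),("b",(331.6,320.1),(258.2,208.5))): print("tile",k,onplane("scene",*s,.0105).round(4),onplane("top",*t,.0105).round(4))
# plate/fence corners from 4.5x crop (140,170)
def tp(x,y): return 140+x/4.5,170+y/4.5
def sp(x,y): return 270+x/3.8,230+y/3.8
for x,y,z in ((684,75,.036),(682,618,.036),(260,82,.01),(234,622,.01)): print("top",onplane("top",*tp(x,y),z).round(4))
for x,y,z in ((75,275,.036),(462,62,.036),(322,590,.01),(720,325,.01)): print("sc",onplane("scene",*sp(x,y),z).round(4))
# tube tops: hexagon contour of bright cap in top
for k,s,t in (("red",(313.5,176.5),(370+98/5,150+622/5)),("yel",(262.5,193),(370+145/5,150+315/5)),("blue",(263.5,154),(370+463/5,150+515/5))):
    print(k,onplane("scene",*s,.13).round(4),onplane("top",*t,.13).round(4))
print("handle",tri(sp(452,250),tp(382,285)), "lever end",tri(sp(487,465),tp(130,180)))
E
python3 -c "
from h import *
snap('scene','tubess',(180,130,380,260),4)"
```

```text
red sc [0.455  0.0137 0.036 ] top [0.4561 0.0126 0.036 ]
yel sc [0.5427 0.0166 0.036 ] top [0.5437 0.0164 0.036 ]
blue sc [0.6309 0.019  0.036 ] top [0.6337 0.0187 0.036 ]
tile r [0.4477 0.0851 0.0105] [0.4549 0.0868 0.0105]
tile y [0.5364 0.0867 0.0105] [0.5435 0.0895 0.0105]
tile b [0.625  0.09   0.0105] [0.6322 0.0916 0.0105]
top [0.6802 0.0133 0.036 ]
top [0.4058 0.0029 0.036 ]
top [0.6765 0.2359 0.01  ]
top [0.3979 0.2268 0.01  ]
sc [0.6808 0.0194 0.036 ]
sc [0.4056 0.0124 0.036 ]
sc [0.6772 0.2399 0.01  ]
sc [0.4013 0.2307 0.01  ]
red [ 0.4735 -0.1988  0.13  ] [ 0.4752 -0.1969  0.13  ]
yel [ 0.6    -0.2153  0.13  ] [ 0.6031 -0.216   0.13  ]
blue [ 0.5236 -0.3415  0.13  ] [ 0.5236 -0.3463  0.13  ]
handle (array([0.54677917, 0.15361749, 0.09794451]), array([0.01504577])) lever end (array([0.60369752, 0.26970852, 0.09064634]), array([0.00183957]))
```

View pics/tubess.png

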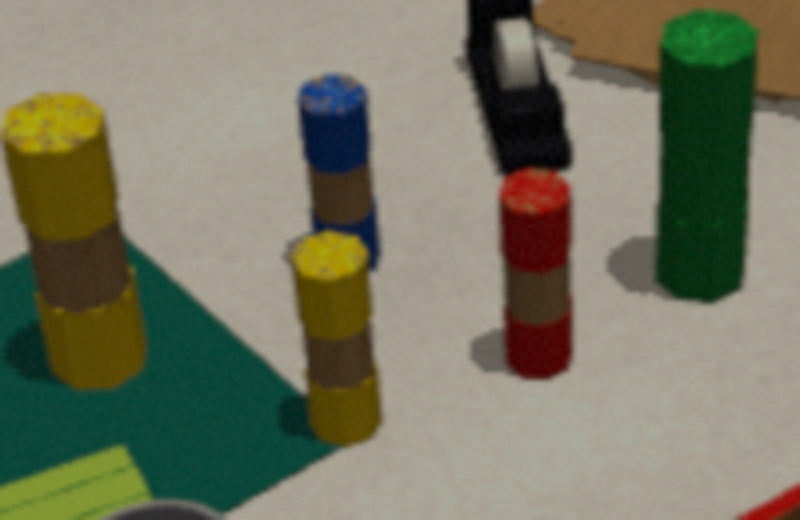

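```bash
cat >> h.py <<'E'
O=np.array([.5428,.0235,0]); YAW=.0326
RK=R.from_euler('z',YAW).as_matrix()
def r2w(p): return O+RK@np.array(p)
def w2r(p): return RK.T@(np.array(p)-O)
def go(tgt=None,X=None,Z=None,rack=True):
    """tgt grasp (m), X/Z desired tool dirs (frame rack or world); prints delta in current tool axes"""
    s,M=st(True); g=s["eef_pos"]+M[:,0]*.059
    print("grasp rack mm",(w2r(g)*1000).round(1))
    F=RK if rack else np.eye(3)
    if X is not None:
        X=F@np.array(X,float);X/=np.linalg.norm(X);Z=F@np.array(Z,float);Z-=X*(Z@X);Z/=np.linalg.norm(Z)
        D=np.column_stack([X,np.cross(Z,X),Z])
    else: D=M
    if tgt is not None:
        t=r2w(tgt) if rack else np.array(tgt); tcp=t-D[:,0]*.059
        print("shift cm tool-now",(M.T@(tcp-s["eef_pos"])*100).round(2),"in final axes",(D.T@(tcp-s["eef_pos"])*100).round(2))
    print("rotvec deg tool-now",np.degrees(R.from_matrix(M.T@D).as_rotvec()).round(1))
E
python3 -c "
from h import *
go((.0693,.245,.15),(0,0,-1),(0,1,0))"
python3 -m crank '[-7.9,0,0,0,0,-5,9.5, -7.9,0,0,0,0,-5,9.5, 0,0,0,0,0,-5,9.5, 0,0,0,0,-3,-5,9.5, 0,0,0,0,-4,-4,9.5, 0,0,0,0,-4,-3,9.5, 0,0,0,0,-4,-3,9.5, 0,0,0,0,-4,-3,9.5, 0,0,0,0,-4,-2,9.5, 0,0,0,0,-4,-2,9.5]' 10
python3 -c "
from h import *
go((.0693,.245,.15),(0,0,-1),(0,1,0))"
```

```text
t 0.4 q [ 1.245  0.124  1.65  -0.     1.368 -0.083] tcp [156.3 630.9 292.1] grasp [156.3 630.8 233.1] 
F [ 0.2  0.6 -1.2] open 95.1 
X [-0. -0. -1.] Y [-0.971  0.24   0.   ] Z [ 0.24   0.971 -0.   ]
grasp rack mm [-366.5  619.6  233.1]
shift cm tool-now [  8.31 -52.13 -24.2 ] in final axes [  8.31 -43.58 -37.46]
rotvec deg tool-now [-15.8  -0.   -0. ]
time_s: 1.4
eef_pos: [0.4128, 0.2809, 0.2904]
orientation: [-1.252, 1.181, 1.247]
force: [0.8, 1.4, 0.3]
opening: 0.0949
t 1.4 q [ 0.491 -0.217  1.982 -0.002  1.374 -1.135] tcp [412.8 280.9 290.4] grasp [413.  280.9 231.4] 
F [0.8 1.4 0.3] open 94.9 
X [ 0.003 -0.001 -1.   ] Y [-0.998 -0.056 -0.003] Z [-0.056  0.998 -0.001]
grasp rack mm [-121.4  261.5  231.4]
shift cm tool-now [  8.2  -19.01  -2.09] in final axes [  8.14 -19.08  -1.65]
rotvec deg tool-now [ 1.3 -0.   0.2]
```

```bash

python3 -m crank '[1.3,0,0,0,-4,-0.4,5, 0,0,0,0,-4,-0.4,5, 0,0,0,0,-4,-0.4,5, 0,0,0,0,-4,-0.4,5,0,0,0,0,-3,0,5,0,0,0,4,0,0,5,0,0,0,4,0,0,5]' 10
python3 -c "
from h import *
go((.0693,.245,.087),(0,0,-1),(0,1,0));snap('top','lev1',(130,150,310,320),4)"
```

```text
time_s: 2.1
eef_pos: [0.6215, 0.2665, 0.2184]
orientation: [-1.232, 1.179, 1.212]
force: [0.2, -0.2, -0.8]
opening: 0.051
t 2.1 q [ 0.326  0.223  1.665 -0.002  1.231 -1.266] tcp [621.5 266.5 218.4] grasp [622.8 266.9 159.5] 
F [ 0.2 -0.2 -0.8] open 51.0 
X [ 0.022  0.005 -1.   ] Y [-1.    -0.022 -0.022] Z [-0.022  1.     0.005]
grasp rack mm [ 87.9 240.6 159.5]
shift cm tool-now [7.21 1.89 0.41] in final axes [7.24 1.73 0.47]
rotvec deg tool-now [-0.6  0.3  1.2]
```

View pics/lev1.png

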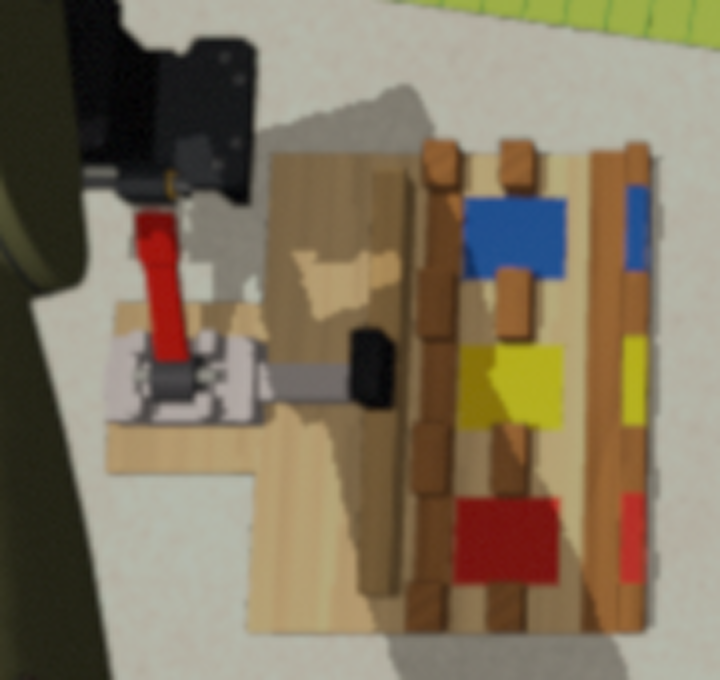

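```bash

python3 -m crank '[-0.6,0,1.2,0,1.9,0.4,5, 0,0,0,3,0,0,5, 0,0,0,2.5,0,0,5, 0,0,0,1.4,0,0,5, 0,0,0,0,0,0,5,0,0,0,0,0,0,1,0,0,0,0,0,0,1,0,0,0,0,0,0,1,0,0,0,0,0,0,1]' 12
python3 -c "
from h import *
go((.0693,.245,.087),(0,0,-1),(0,1,0));snap('top','lev2',(130,150,310,320),4)"
```

```text
time_s: 3.05
eef_pos: [0.5993, 0.2698, 0.1442]
orientation: [-1.228, 1.198, 1.241]
force: [-0.2, -0.2, 0.1]
opening: 0.0235
t 3.05 q [ 0.34   0.27   1.743  0.005  1.136 -1.266] tcp [599.3 269.8 144.2] grasp [598.8 269.9  85.2] 
F [-0.2 -0.2  0.1] open 23.5 
X [-0.009  0.002 -1.   ] Y [-0.999 -0.033  0.008] Z [-0.033  0.999  0.002]
grasp rack mm [ 64.  244.4  85.2]
shift cm tool-now [-0.19 -0.48  0.07] in final axes [-0.18 -0.48  0.07]
rotvec deg tool-now [ 0.   0.1 -0.5]
```

View pics/lev2.png

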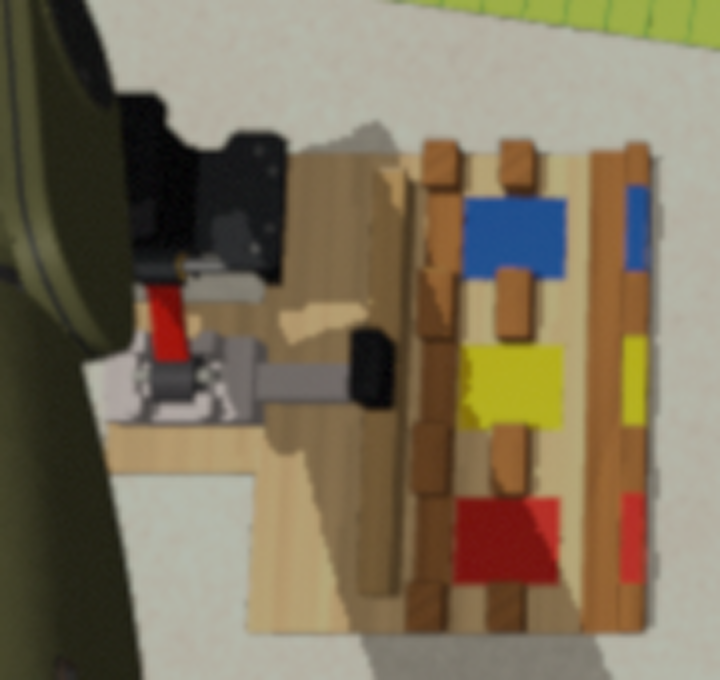

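```bash

python3 -m crank '[0,0,0,-0.8,0.55,0,1, 0,0,0,-0.8,0.65,0,1, 0,0,0,-0.7,0.75,0,1, 0,0,0,-0.55,0.8,0,1, 0,0,0,-0.45,0.9,0,1, 0,0,0,-0.3,0.9,0,1, 0,0,0,-0.2,1,0,1, 0,0,0,0,0,0,1]' 15
python3 -c "
from h import *
go()"
```

```text
time_s: 3.9
eef_pos: [0.5376, 0.2678, 0.1826]
orientation: [-1.227, 1.199, 1.242]
force: [0.7, 1.3, -5.8]
opening: 0.0218
t 3.9 q [ 0.371  0.112  1.855  0.006  1.183 -1.236] tcp [537.6 267.8 182.6] grasp [537.  267.9 123.6] 
F [ 0.7  1.3 -5.8] open 21.8 
X [-0.01   0.003 -1.   ] Y [-0.999 -0.033  0.01 ] Z [-0.033  0.999  0.003]
grasp rack mm [  2.2 244.5 123.6]
rotvec deg tool-now [0. 0. 0.]
```

```bash

python3 -m crank '[0,0,0,0.0,1,0,1, 0,0,0,0.15,1,0,1, 0,0,0,0.3,1,0,1, 0,0,0,0.5,0.9,0,1, 0,0,0,0.6,0.85,0,1, 0,0,0,0.65,0.75,0,1, 0,0,0,0.8,0.7,0,1, 0,0,0,0.9,0.6,0,1,0,0,0,0.8,0.4,0,1, 0,0,0,0,0,0,1]' 15
python3 -c "
from h import *
go();snap('top','lev3',(130,150,310,320),4)"
```

```text
time_s: 4.9
eef_pos: [0.4594, 0.2661, 0.1504]
orientation: [-1.229, 1.198, 1.243]
force: [9.6, -0.0, -8.4]
opening: 0.021
t 4.9 q [ 4.220e-01 -1.000e-03  2.033e+00  7.000e-03  1.118e+00 -1.187e+00] tcp [459.4 266.1 150.4] grasp [458.8 266.3  91.4] 
F [ 9.6 -0.  -8.4] open 21.0 
X [-0.01   0.002 -1.   ] Y [-0.999 -0.035  0.01 ] Z [-0.035  0.999  0.002]
grasp rack mm [-76.  245.4  91.4]
rotvec deg tool-now [0. 0. 0.]
```

View pics/lev3.png

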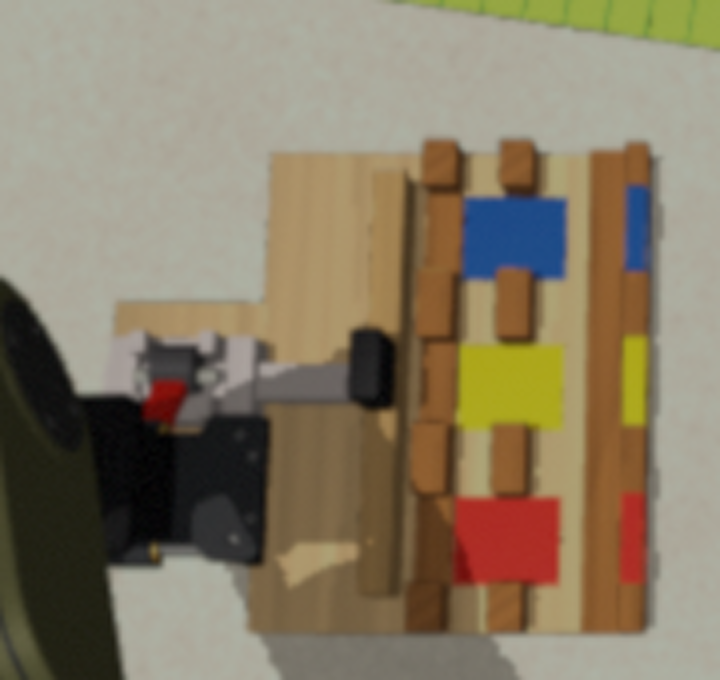

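```bash

python3 -m crank '[0,0,0,0,0,0,5, 0,0,0,0,0,0,5, 0,0,0,0,0,0,5, 0,0,0,-4,0,0,5, 0,0,0,-4,0,0,5,0,0,0,0,-3.8,-4,5,0,0,0,0,-3.8,-4,5,0,0,0,0,0,-3.4,5,0,0,0,0,0,0,5]' 15
python3 -c "
from h import *
go((0,.132,.084),(0,0,-1),(0,1,0))
im=snap('scene','sc3',(270,230,480,400),3.8);snap('top','lev4',(130,150,310,320),4)"
```

```text
time_s: 5.85
eef_pos: [0.5355, 0.1587, 0.2345]
orientation: [-1.23, 1.199, 1.248]
force: [0.2, 0.2, 0.1]
opening: 0.0499
t 5.85 q [ 0.19  -0.028  1.907  0.004  1.275 -1.421] tcp [535.5 158.7 234.5] grasp [534.8 158.8 175.5] 
F [0.2 0.2 0.1] open 49.9 
X [-0.013  0.002 -1.   ] Y [-0.999 -0.039  0.013] Z [-0.039  0.999  0.002]
grasp rack mm [ -3.6 135.5 175.5]
shift cm tool-now [ 9.14 -0.4  -0.36] in final axes [ 9.15 -0.29 -0.34]
rotvec deg tool-now [ 0.4  0.1 -0.7]
```

View pics/sc3.png

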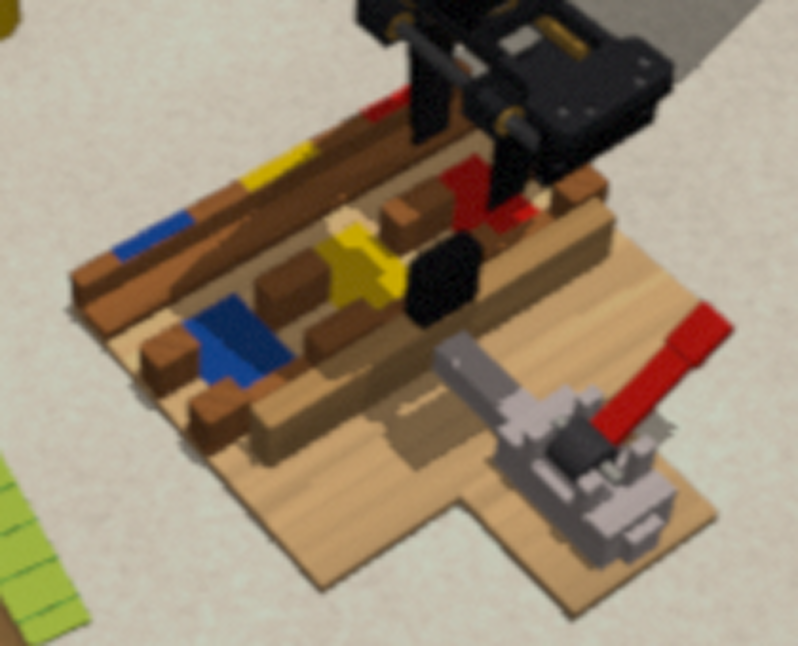

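View pics/lev4.png

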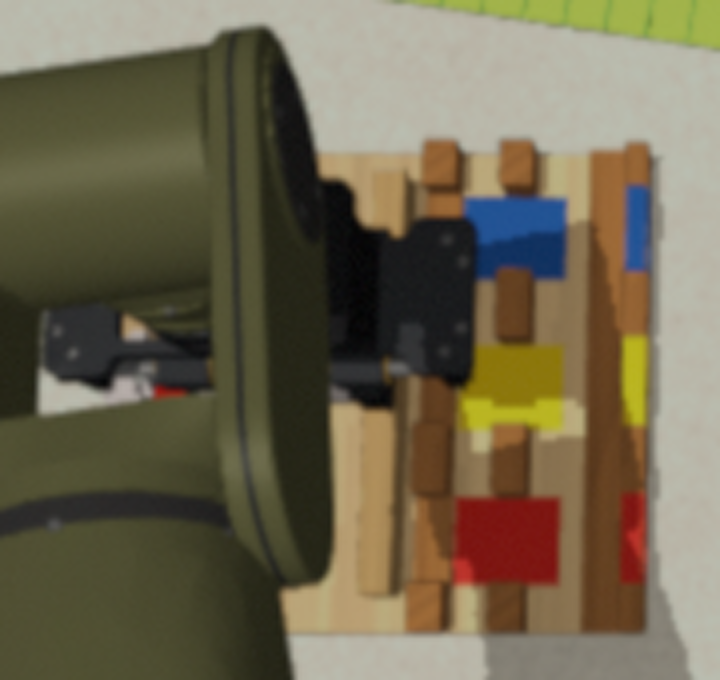

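```bash
python3 -c "
from h import *
# front (right) face top edge of handle & left, in lev3 crop
for x in (352,391): print(w2r(onplane('top',130+x/4,150+345/4,.092)))
"
python3 -m crank '[0,0,0,3,-0.3,-0.2,5, 0,0,0,3,0,0,5, 0,0,0,2,0,0,5, 0,0,0,1.1,0,0,5,0,0,0,0,0,0,1,0,0,0,0,0,0,1,0,0,0,0,0,0,1,0,0,0,0,0,0,1]' 25
python3 -c "
from h import *
go((0,.194,.084),(0,0,-1),(0,1,0))"
```

```text
[0.01059229 0.13794814 0.092     ]
[0.01059175 0.11737527 0.092     ]
time_s: 6.75
eef_pos: [0.5365, 0.1661, 0.1443]
orientation: [-1.237, 1.188, 1.254]
force: [-0.1, -1.8, -0.9]
opening: 0.0235
t 6.75 q [ 0.202  0.073  1.968  0.007  1.108 -1.421] tcp [536.5 166.1 144.3] grasp [536.  166.4  85.3] 
F [-0.1 -1.8 -0.9] open 23.5 
X [-0.008  0.005 -1.   ] Y [-0.999 -0.049  0.008] Z [-0.049  0.999  0.005]
grasp rack mm [ -2.2 143.1  85.3]
shift cm tool-now [ 0.15 -0.25  5.12] in final axes [ 0.13 -0.17  5.12]
rotvec deg tool-now [ 0.9  0.3 -0.5]
```

```bash

python3 -m crank '[0,0,0,0,0,0,1,0,0,0,0,0,0,1,0,0,0,0,0,0,1]' 25
python3 -c "
from h import *
go((0,.194,.084),(0,0,-1),(0,1,0))"
```

```text
time_s: 7.05
eef_pos: [0.5368, 0.1663, 0.1451]
orientation: [-1.237, 1.186, 1.252]
force: [0.5, -0.9, -3.6]
opening: 0.0179
t 7.05 q [ 0.202  0.072  1.967  0.008  1.107 -1.421] tcp [536.8 166.3 145.1] grasp [536.4 166.6  86.1] 
F [ 0.5 -0.9 -3.6] open 17.9 
X [-0.007  0.006 -1.   ] Y [-0.999 -0.048  0.006] Z [-0.048  0.999  0.006]
grasp rack mm [ -1.7 143.3  86.1]
shift cm tool-now [ 0.24 -0.21  5.11] in final axes [ 0.21 -0.13  5.11]
rotvec deg tool-now [ 0.9  0.4 -0.4]
```

```bash

python3 -m crank '[0.9,0,0,0,0,1,1,0,0,0,0,0,1.2,1,0,0,0,0,0,1.2,1,0,0,0,0,0,1.2,1,0,0,0,0,0,0.8,1,0,0,0,0,0,0.4,1,0,0,0,0,0,0,1]' 25
python3 -c "
from h import *
go((0,.194,.084),(0,0,-1),(0,1,0));snap('scene','sc4',(270,230,480,400),3.8)"
```

```text
time_s: 7.75
eef_pos: [0.5348, 0.2203, 0.1449]
orientation: [-1.244, 1.212, 1.235]
force: [-0.1, 3.1, 0.7]
opening: 0.0179
t 7.75 q [ 0.303  0.112  1.925 -0.015  1.119 -1.298] tcp [534.8 220.3 144.9] grasp [534.2 219.3  85.9] 
F [-0.1  3.1  0.7] open 17.9 
X [-0.01  -0.017 -1.   ] Y [-0.999 -0.036  0.01 ] Z [-0.037  0.999 -0.017]
grasp rack mm [ -2.2 196.   85.9]
shift cm tool-now [ 0.2  -0.16 -0.29] in final axes [ 0.19 -0.16 -0.3 ]
rotvec deg tool-now [ 0.2 -1.  -0.6]
```

View pics/sc4.png

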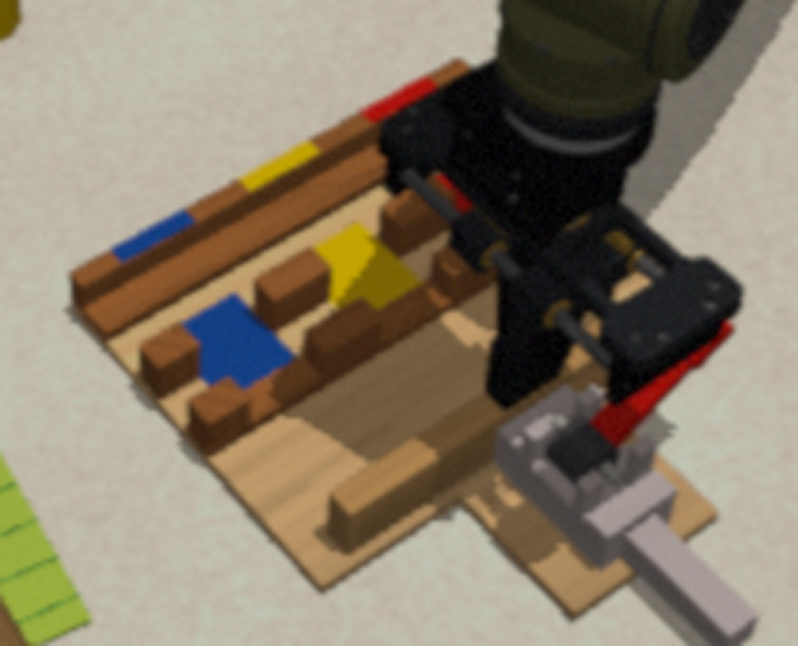

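```bash

python3 -m crank '[0,0,0,0,0,0,3.2,0,0,0,0,0,0,3.2,0,0,0,-3,0,0,3.2,0,0,0,-4,0,0,5,0,0,0,-5,0,0,6,0,0,0,-3,0,0,7,0,0,0,0,0,-5,7,0,0,0,0,0,-5,7,0,0,0,0,0,0,7]' 25
python3 -m crank '[8.5,0,0,0,0,0,7,8.5,0,0,0,0,0,7,8.5,0,0,0,0,0,7,8.5,0,0,0,0,0,7,8.5,0,0,0,0,0,7,8.5,0,0,0,0,0,7,8.5,0,0,0,0,0,7,8.5,0,0,0,0,0,7,8.5,0,0,0,0,0,7,8.5,0,0,0,0,0,7,8,0,0,0,0,0,7]'
python3 -c "
from h import *
go((-.07,-.10,.25),(0,-.42,-.906),(1,0,0))"
```

```text
time_s: 8.7
eef_pos: [0.5414, 0.1274, 0.3076]
orientation: [-1.251, 1.194, 1.239]
force: [-1.4, 0.7, -0.6]
opening: 0.0692
time_s: 9.8
eef_pos: [0.542, 0.1371, 0.3114]
orientation: [0.023, 1.562, -0.021]
force: [0.4, 0.1, 0.4]
opening: 0.0702
t 9.8 q [ 0.152 -0.093  1.837  0.     1.389  0.18 ] tcp [542.  137.1 311.4] grasp [542.5 137.2 252.4] 
F [0.4 0.1 0.4] open 70.2 
X [ 0.008  0.001 -1.   ] Y [0.028 1.    0.002] Z [ 1.    -0.028  0.008]
grasp rack mm [  3.4 113.7 252.4]
shift cm tool-now [  0.7  -19.29  -6.14] in final axes [  8.65 -16.8   -7.29]
rotvec deg tool-now [ -3.5  -0.3 -24.9]
```

```bash

python3 -m crank '[-3.5,0,0,0,-5,-1.5,7,0,0,0,0,-5,-1.5,7,0,0,0,0,-5,-1.5,7,0,0,0,0,-4,-1.5,7,0,0,-8,-1,0,0,7,0,0,-8,-1,0,0,7,0,0,-8,-1,0,0,7,0,0,-8,-1,0,0,7]'
python3 -c "
from h import *
go(None,(0,-.906,-.42),(1,0,0))"
python3 -m crank '[0,0,-8,0,0,0,7,0,0,-8,0,0,0,7,0,0,-8,0,0,0,7,0,0,-8,0,0,0,7]'
python3 -c "
from h import *
go((.4745,-.115,.14),(0.0295,-.906,-.42),(1,0.0326,0),False);snap('scene','sc5')"
```

```text
time_s: 10.6
eef_pos: [0.4848, -0.0494, 0.3527]
orientation: [-0.46, 1.498, -0.433]
force: [-0.2, 0.0, 0.2]
opening: 0.0699
t 10.6 q [ 0.027 -0.271  1.98  -0.577  1.441  0.088] tcp [484.8 -49.4 352.7] grasp [486.6 -81.3 303.1] 
F [-0.2  0.   0.2] open 69.9 
X [ 0.029 -0.541 -0.841] Y [-0.009  0.841 -0.541] Z [1.    0.024 0.019]
grasp rack mm [ -59.6 -102.9  303.1]
rotvec deg tool-now [ -1.2   0.4 -32.4]
time_s: 11.0
eef_pos: [0.4872, -0.0439, 0.3589]
orientation: [-0.892, 1.331, -0.88]
force: [-0.5, -0.3, -1.1]
opening: 0.07
t 11.0 q [ 0.2   -0.165  2.038 -1.124  1.581  0.376] tcp [487.2 -43.9 358.9] grasp [489.8 -97.6 334.7] 
F [-0.5 -0.3 -1.1] open 70.0 
X [ 0.044 -0.911 -0.41 ] Y [ 0.02   0.411 -0.911] Z [0.999 0.032 0.036]
grasp rack mm [ -56.9 -119.4  334.7]
shift cm tool-now [ 9.49 16.93 -2.21] in final axes [ 9.71 16.89 -1.5 ]
rotvec deg tool-now [-1.9  0.8  0.6]
```

View pics/sc5.png

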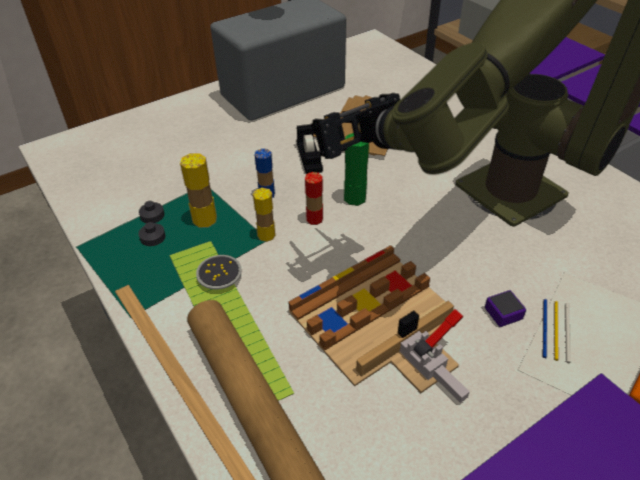

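```bash

python3 -m crank '[-1.9,0.8,0.6,0,4,-0.8,7,0,0,0,0,4,-0.4,7,0,0,0,0,4,-0.4,7,0,0,0,0,3,0,7,0,0,0,0,1.5,0,7,0,0,0,0,0,0,7]'
python3 - <<'E'
from h import *
go((.4745,-.198,.102),(0.0295,-.906,-.42),(1,0.0326,0),False)
im=cv2.imread("pics/top0.png"); hsv=cv2.cvtColor(im,cv2.COLOR_BGR2HSV)
big=cv2.resize(im,None,fx=8,fy=8,interpolation=cv2.INTER_CUBIC); hsv=cv2.cvtColor(big,cv2.COLOR_BGR2HSV)
for k,c,h in (("red",(389.6,274.4),(172,8)),("yel",(399,213),(18,36)),("blue",(462.6,253),(95,125))):
    H,S,V=cv2.split(hsv)
    hm=((H>=h[0])|(H<=h[1])) if h[0]>h[1] else ((H>=h[0])&(H<=h[1]))
    x0,y0=int(c[0]*8),int(c[1]*8); sub=np.s_[y0-110:y0+110,x0-110:x0+110]
    v=V[sub][hm[sub]&(S[sub]>70)]; t,_=cv2.threshold(v.reshape(-1,1).astype(np.uint8),0,255,cv2.THRESH_OTSU)
    m=(hm&(S>70)&(V>t)).astype(np.uint8)[sub]; m=cv2.morphologyEx(m,cv2.MORPH_CLOSE,np.ones((25,25))); m=cv2.morphologyEx(m,cv2.MORPH_OPEN,np.ones((25,25)))
    cs,_=cv2.findContours(m,0,1); cs=max(cs,key=cv2.contourArea)
    hull=cv2.convexHull(cs).reshape(-1,2)/8.+np.array([x0-110,y0-110])/8.
    P=np.array([onplane("top",u,w,.13)[:2] for u,w in hull])
    # resample
    L=np.r_[P,P[:1]]; d=np.r_[0,np.cumsum(np.linalg.norm(np.diff(L,axis=0),axis=1))]; s=np.linspace(0,d[-1],400,endpoint=False)
    Q=np.c_[np.interp(s,d,L[:,0]),np.interp(s,d,L[:,1])]
    mom=cv2.moments(P.astype(np.float32).reshape(-1,1,2)); ctr=np.array([mom["m10"],mom["m01"]])/mom["m00"]
    E=Q-ctr; th=np.arctan2(E[:,1],E[:,0]); r=np.hypot(*E.T)
    z=np.sum(r*np.exp(-8j*th))/len(r)
    print(k,"t",t,"ctr",ctr.round(4),"r",r.mean().round(4),"amp",abs(z).round(5),"flat az deg",round(np.degrees((np.angle(-z)*-1)/8),1))
E
```

```text
time_s: 11.65
eef_pos: [0.4691, 0.0328, 0.2001]
orientation: [-0.897, 1.371, -0.841]
force: [-0.4, -0.7, 0.6]
opening: 0.0698
t 11.65 q [ 0.35   0.065  2.106 -1.028  1.555  0.664] tcp [469.1  32.8 200.1] grasp [471.  -20.3 174.5] 
F [-0.4 -0.7  0.6] open 69.8 
X [ 0.033 -0.9   -0.435] Y [-0.02   0.435 -0.9  ] Z [ 0.999  0.038 -0.004]
grasp rack mm [-73.1 -41.4 174.5]
shift cm tool-now [19.16 -1.11 -0.28] in final axes [19.17 -0.8  -0.21]
rotvec deg tool-now [ 0.3  0.2 -0.9]
red t 119.0 ctr [ 0.476  -0.1971] r 0.0211 amp 0.0007 flat az deg 1.2
yel t 118.0 ctr [ 0.6025 -0.2156] r 0.0204 amp 0.00047 flat az deg -5.1
blue t 96.0 ctr [ 0.5241 -0.346 ] r 0.0192 amp 0.0004 flat az deg 6.9
```

```bash

python3 -m crank '[0.3,0.2,-0.9,4,-0.3,0,7,0,0,0,4,-0.2,0,7,0,0,0,4,-0.2,0,7,0,0,0,3,-0.1,0,7,0,0,0,0,0,0,7]'
python3 - <<'E'
from h import *
go((.475,-.1975,.102),(0.0295,-.906,-.42),(1,0.0326,0),False)
snap('scene','sc6',(240,120,440,270),4)
E
```

```text
time_s: 12.15
eef_pos: [0.4795, -0.1079, 0.1477]
orientation: [-0.891, 1.357, -0.853]
force: [-0.4, -0.7, -0.2]
opening: 0.07
t 12.15 q [ 0.068  0.09   2.195 -1.21   1.303  0.686] tcp [ 479.5 -107.9  147.7] grasp [ 481.7 -161.1  122.3] 
F [-0.4 -0.7 -0.2] open 70.0 
X [ 0.038 -0.902 -0.43 ] Y [-0.004  0.43  -0.903] Z [0.999 0.036 0.013]
grasp rack mm [ -67.1 -182.5  122.3]
shift cm tool-now [ 4.13  0.33 -0.78] in final axes [ 4.13  0.38 -0.74]
rotvec deg tool-now [-0.6  0.5 -0.6]
```

View pics/sc6.png

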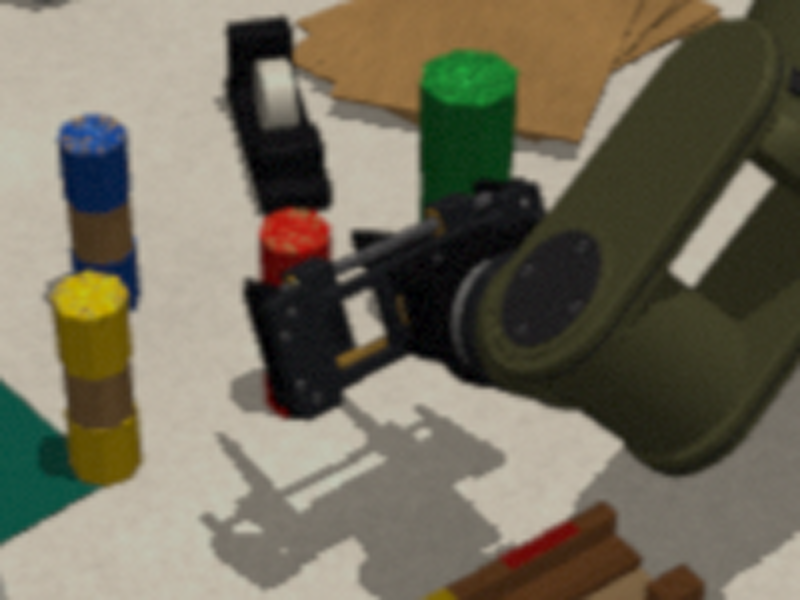

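```bash

python3 -m crank '[-0.6,0.5,-0.6,0,0.3,-0.8,7,0,0,0,2,0,0,7,0,0,0,1.5,0,0,7,0,0,0,0.5,0,0,7,0,0,0,0,0,0,7]'
python3 - <<'E'
from h import *
go((.475,-.1975,.102),(0.0295,-.906,-.42),(1,0.0326,0),False)
snap('scene','sc7',(240,120,440,270),4)
E
```

```text
time_s: 12.7
eef_pos: [0.4758, -0.1401, 0.1328]
orientation: [-0.901, 1.357, -0.859]
force: [0.3, 0.3, -0.1]
opening: 0.0699
t 12.7 q [ 2.000e-03  1.090e-01  2.214e+00 -1.268e+00  1.253e+00  7.040e-01] tcp [ 475.8 -140.1  132.8] grasp [ 478.  -193.6  107.9] 
F [ 0.3  0.3 -0.1] open 69.9 
X [ 0.036 -0.906 -0.421] Y [-0.007  0.421 -0.907] Z [0.999 0.036 0.009]
grasp rack mm [ -71.9 -214.9  107.9]
shift cm tool-now [ 0.59  0.38 -0.28] in final axes [ 0.59  0.38 -0.27]
rotvec deg tool-now [-0.4  0.4 -0. ]
```

View pics/sc7.png

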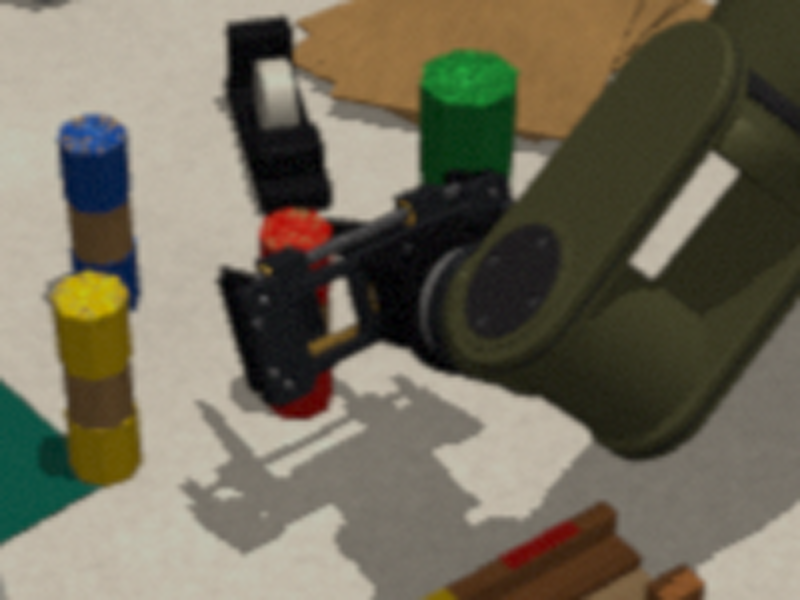

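```bash

python3 -m crank '[-0.4,0.4,0,0.5,0.35,-0.3,7,0,0,0,0.2,0.1,0,7,0,0,0,0,0,0,3,0,0,0,0,0,0,3,0,0,0,0,0,0,3,0,0,0,0,0,0,3,0,0,0,0,0,0,3,0,0,0,0,0,0,3]' 30
python3 - <<'E'
from h import *
go((.475,-.1975,.102),(0.0295,-.906,-.42),(1,0.0326,0),False)
E
```

```text
time_s: 13.55
eef_pos: [0.4736, -0.1435, 0.1257]
orientation: [-0.905, 1.365, -0.857]
force: [0.1, -0.1, -0.2]
opening: 0.04
t 13.55 q [-0.006  0.121  2.217 -1.273  1.247  0.709] tcp [ 473.6 -143.5  125.7] grasp [ 475.4 -197.   100.9] 
F [ 0.1 -0.1 -0.2] open 40.0 
X [ 0.031 -0.906 -0.421] Y [-0.015  0.421 -0.907] Z [ 0.999  0.035 -0.   ]
grasp rack mm [ -74.5 -218.1  100.9]
shift cm tool-now [ 0.   -0.12 -0.03] in final axes [ 0.   -0.12 -0.03]
rotvec deg tool-now [ 0.1  0.1 -0. ]
```

```bash

python3 -m crank '[0,0,0,-1,-2.2,0,3,0,0,0,-2,-4.2,0,3,0,0,0,-2,-4.2,0,3,0,0,0,-3.5,-3,0,3,0,0,0,-4,-1,0,3,0,0,0,-4,-1,0,3,0,0,0,0,0,0,3]' 30
python3 -m crank '[0,0,8.2,0,0,0,3,0,0,8.2,0,0,0,3,0,0,8.2,0,0,0,3,0,0,8.2,0,0,0,3,0,0,8.2,0,0,0,3,0,0,8.2,0,0,0,3,0,0,8.2,0,0,0,3,0,0,8.2,0,0,0,3,0,0,8.2,0,0,0,3,0,0,8.2,0,0,0,3,0,0,8,0,0,0,3]'
python3 - <<'E'
from h import *
go((-.088,.031,.14),(0,.42,-.906),(1,0,0))
snap('scene','sc8',(240,100,480,280),3.3)
E
```

```text
time_s: 14.25
eef_pos: [0.4681, -0.0579, 0.3405]
orientation: [-0.899, 1.378, -0.849]
force: [0.1, 0.7, -2.4]
opening: 0.0398
time_s: 15.35
eef_pos: [0.4628, -0.0572, 0.3276]
orientation: [0.38, 1.564, 0.421]
force: [0.4, -0.3, -2.5]
opening: 0.04
t 15.35 q [-0.439 -0.226  1.973  0.441  1.653 -0.487] tcp [462.8 -57.2 327.6] grasp [460.7 -28.5 276.1] 
F [ 0.4 -0.3 -2.5] open 40.0 
X [-0.036  0.486 -0.873] Y [-0.017  0.873  0.487] Z [ 0.999  0.033 -0.023]
grasp rack mm [-83.7 -49.3 276.1]
shift cm tool-now [15.82  0.82 -0.24] in final axes [15.7   2.   -0.55]
rotvec deg tool-now [-0.6 -1.2 -4.3]
```

View pics/sc8.png

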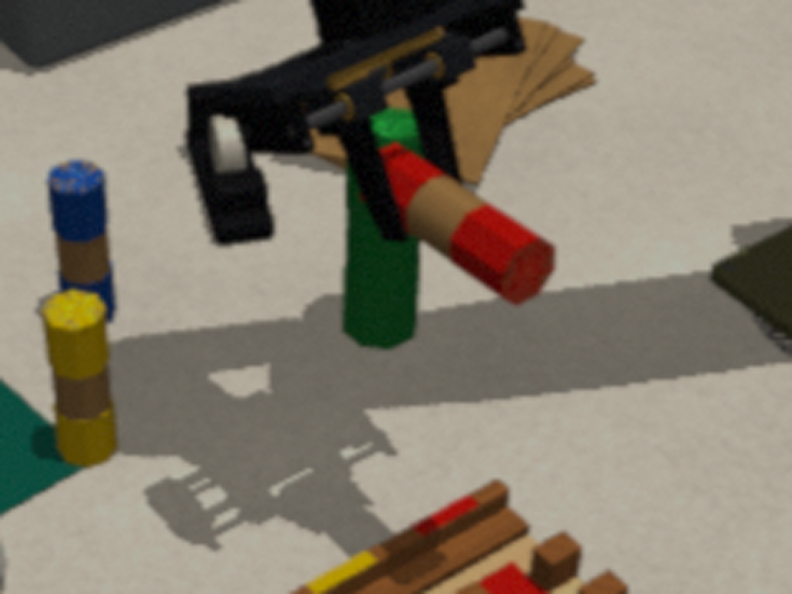

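```bash

python3 -m crank '[-0.6,-1.2,-4.3,3,0,-0.3,3,0,0,0,4,0.6,-0.2,3,0,0,0,4,0.6,0,3,0,0,0,3,0.5,0,3,0,0,0,1,0,0,3,0,0,0,0,0,0,3]' 30
python3 - <<'E'
from h import *
go((-.088,.031,.0385),(0,.42,-.906),(1,0,0))
snap('scene','sc9',(300,180,500,330),4)
snap('top','t9',(140,170,310,320),4.5)
E
```

```text
time_s: 16.0
eef_pos: [0.4504, 0.0193, 0.1864]
orientation: [0.315, 1.562, 0.345]
force: [-0.4, 0.1, -2.2]
opening: 0.0399
t 16.0 q [-0.266 -0.196  2.179  0.412  1.318 -0.422] tcp [450.4  19.3 186.4] grasp [449.2  43.3 132.6] 
F [-0.4  0.1 -2.2] open 39.9 
X [-0.02   0.408 -0.913] Y [-0.015  0.913  0.408] Z [ 1.     0.022 -0.012]
grasp rack mm [-92.9  22.8 132.6]
shift cm tool-now [ 8.92 -3.17  0.56] in final axes [ 8.88 -3.3   0.45]
rotvec deg tool-now [-0.8 -0.4  0.8]
```

View pics/sc9.png

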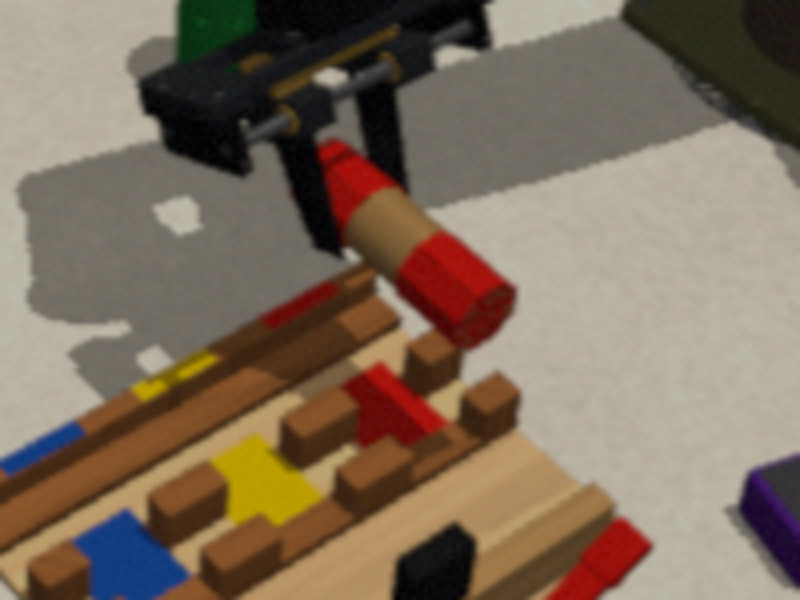

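View pics/t9.png

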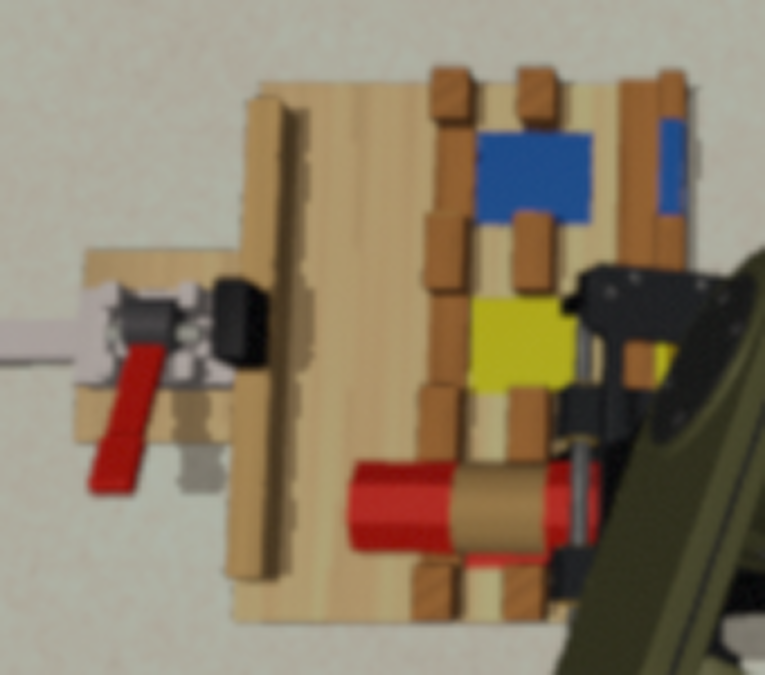

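```bash

python3 -m crank '[-0.8,-0.4,0.8,0.3,0.75,0.5,3,0,0,0,2.2,-1,0,3,0,0,0,2.3,-1,0,3,0,0,0,1,-0.5,0,3,0,0,0,0,0,0,3]' 30
python3 - <<'E'
from h import *
go((-.088,.031,.0385),(0,.42,-.906),(1,0,0))
E
```

```text
time_s: 16.6
eef_pos: [0.4652, 0.0244, 0.1359]
orientation: [0.312, 1.527, 0.363]
force: [-0.1, -0.0, -1.0]
opening: 0.0399
t 16.6 q [-0.255 -0.101  2.194  0.453  1.192 -0.489] tcp [465.2  24.4 135.9] grasp [465.8  49.1  82.3] 
F [-0.1 -0.  -1. ] open 39.9 
X [ 0.01   0.418 -0.908] Y [-0.035  0.908  0.417] Z [0.999 0.028 0.024]
grasp rack mm [-76.1  28.1  82.3]
shift cm tool-now [ 4.08 -1.58 -1.16] in final axes [ 4.1  -1.6  -1.05]
rotvec deg tool-now [0.3 1.3 0.2]
```

```bash

python3 -m crank '[0.3,1.3,0.2,0,0.2,-1.1,3,0,0,0,0,0,0,3,0,0,0,0,0,0,3]' 30
python3 - <<'E'
from h import *
go((-.088,.031,.0385),(0,.42,-.906),(1,0,0))
E
```

```text
time_s: 16.9
eef_pos: [0.4554, 0.0254, 0.1399]
orientation: [0.314, 1.547, 0.366]
force: [-0.2, 0.7, -1.8]
opening: 0.0397
t 16.9 q [-0.257 -0.121  2.204  0.444  1.22  -0.479] tcp [455.4  25.4 139.9] grasp [454.8  50.2  86.4] 
F [-0.2  0.7 -1.8] open 39.7 
X [-0.01   0.42  -0.907] Y [-0.031  0.907  0.42 ] Z [0.999 0.033 0.004]
grasp rack mm [-87.1  29.5  86.4]
shift cm tool-now [ 4.41 -1.88 -0.09] in final axes [ 4.41 -1.88 -0.07]
rotvec deg tool-now [0.1 0.2 0. ]
```

```bash

python3 -m crank '[0,0,0,1.5,-0.5,-0.1,3,0,0,0,1.2,-0.55,0,3,0,0,0,0,0,0,3]' 30
python3 - <<'E'
from h import *
go((-.088,.031,.0385),(0,.42,-.906),(1,0,0))
snap('scene','sc10',(300,180,500,330),4)
E
```

```text
time_s: 17.2
eef_pos: [0.4563, 0.0267, 0.113]
orientation: [0.312, 1.541, 0.366]
force: [-0.7, 0.8, -1.3]
opening: 0.0399
t 17.2 q [-0.254 -0.077  2.218  0.456  1.162 -0.507] tcp [456.3  26.7 113. ] grasp [456.   51.4  59.4] 
F [-0.7  0.8 -1.3] open 39.9 
X [-0.004  0.419 -0.908] Y [-0.034  0.907  0.419] Z [0.999 0.032 0.01 ]
grasp rack mm [-85.8  30.7  59.4]
shift cm tool-now [ 1.91 -0.86 -0.19] in final axes [ 1.91 -0.87 -0.17]
rotvec deg tool-now [0.2 0.5 0.1]
```

View pics/sc10.png

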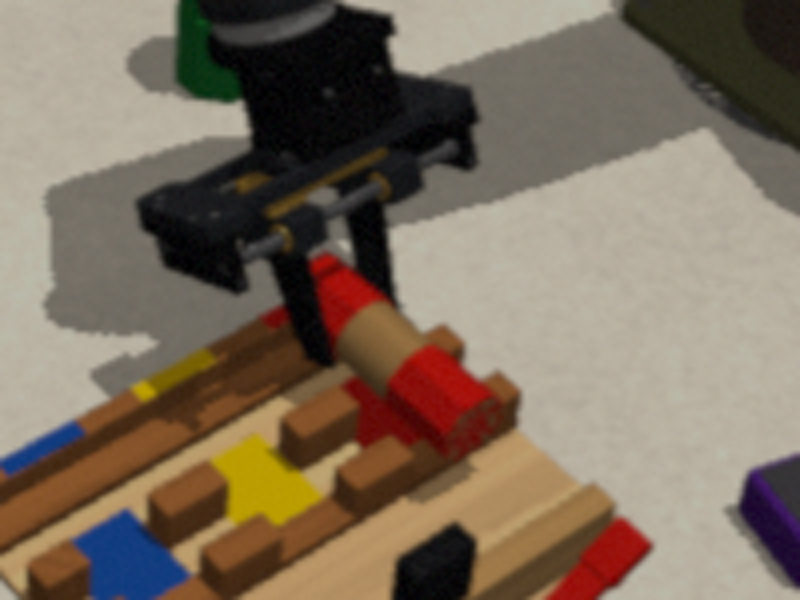

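```bash

python3 -m crank '[0,0.5,0,0.9,-0.4,-0.18,3,0,0,0,0.6,-0.3,0,3,0,0,0,0.35,-0.15,0,3,0,0,0,0,0,0,3]' 30
python3 - <<'E'
from h import *
go((-.088,.031,.0385),(0,.42,-.906),(1,0,0))
snap('scene','sc11',(300,180,500,330),4)
E
```

```text
time_s: 17.65
eef_pos: [0.4559, 0.0264, 0.0928]
orientation: [0.31, 1.548, 0.368]
force: [0.4, 0.8, -2.3]
opening: 0.04
t 17.65 q [-0.254 -0.038  2.223  0.461  1.128 -0.527] tcp [455.9  26.4  92.8] grasp [455.2  51.1  39.2] 
F [ 0.4  0.8 -2.3] open 40.0 
X [-0.011  0.418 -0.908] Y [-0.035  0.908  0.419] Z [0.999 0.036 0.004]
grasp rack mm [-86.6  30.4  39.2]
shift cm tool-now [ 0.09  0.01 -0.12] in final axes [ 0.09  0.01 -0.12]
rotvec deg tool-now [0.3 0.1 0.1]
```

View pics/sc11.png

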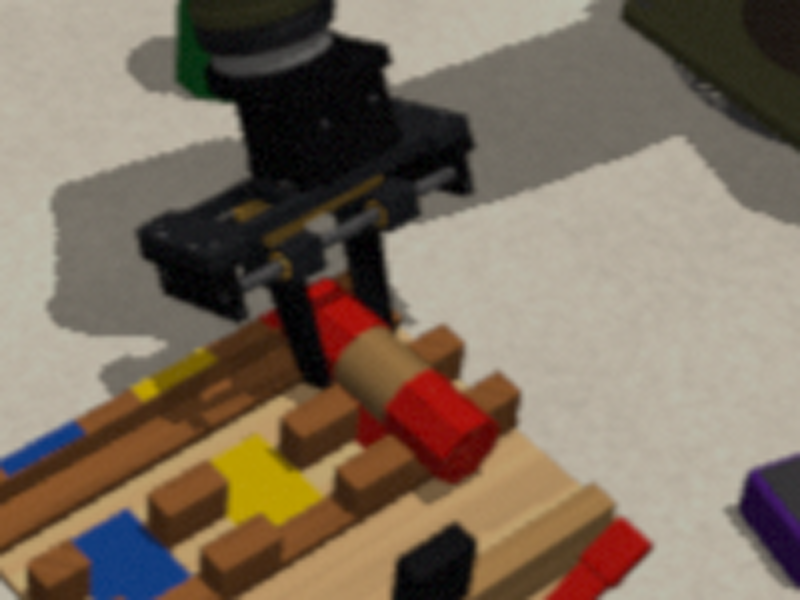

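```bash

python3 -m crank '[0,0,0,0.1,-0.05,0,3,0,0,0,0,0,0,5.6,0,0,0,0,0,0,5.6,0,0,0,0,0,0,5.6,0,0,0,-2,0,0,5.6,0,0,0,-4,0,0,5.6,0,0,0,-5,0,0,7,0,0,0,-5,0,0,7,0,0,0,-4,0,0,7,0,0,0,0,0,0,7]' 30
python3 - <<'E'
from h import *
go((.6025,-.10,.20),(0.0295,-.906,-.42),(1,0.0326,0),False)
snap('scene','sc12',(240,130,500,330),3);snap('top','t12',(140,170,480,320),2.3)
E
```

```text
time_s: 18.7
eef_pos: [0.4581, -0.0598, 0.2821]
orientation: [0.309, 1.547, 0.369]
force: [0.9, 0.4, 0.5]
opening: 0.07
t 18.7 q [-0.425 -0.233  2.043  0.387  1.533 -0.518] tcp [458.1 -59.8 282.1] grasp [457.4 -35.1 228.6] 
F [0.9 0.4 0.5] open 70.0 
X [-0.011  0.419 -0.908] Y [-0.036  0.907  0.419] Z [0.999 0.037 0.005]
grasp rack mm [-87.2 -55.8 228.6]
shift cm tool-now [ 5.61 -1.71 14.28] in final axes [ 1.63  5.56 14.3 ]
rotvec deg tool-now [  0.2   0.4 -89.9]
```

View pics/sc12.png

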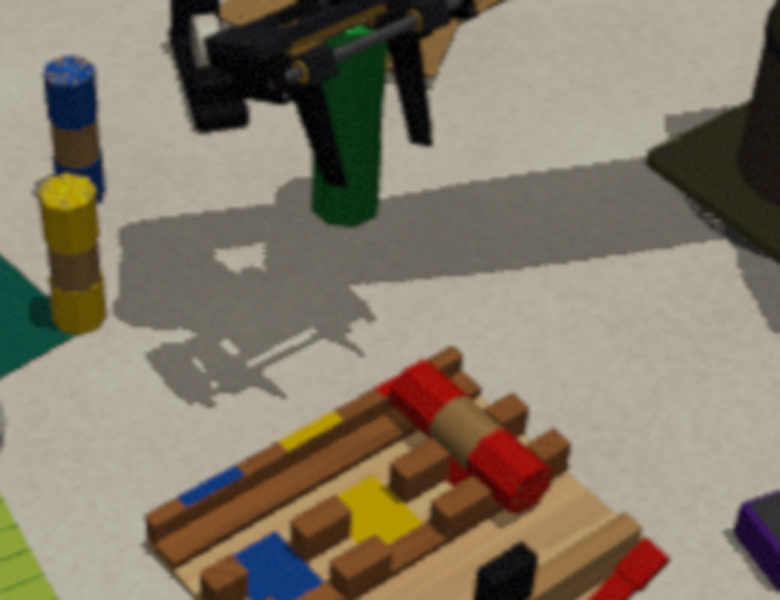

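View pics/t12.png

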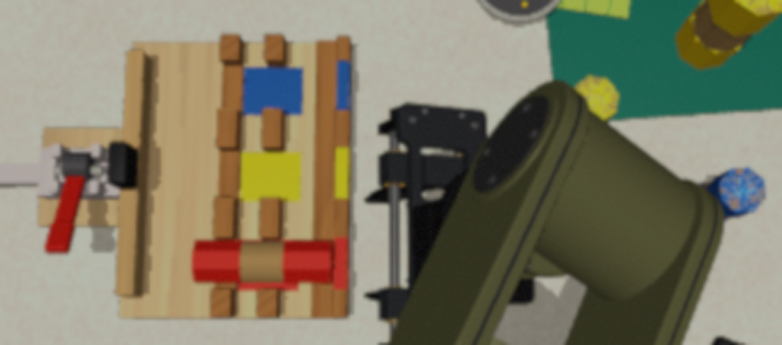

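```bash

python3 -m crank '[0,0,0,-1,0.5,5,7,0,0,0,-1,0.5,5,7,0,0,0,-1,0.5,4.3,7,0,0,0,0,0,0,7]' 30
python3 -m crank '[0,0,-8.2,0,0,0,7,0,0,-8.2,0,0,0,7,0,0,-8.2,0,0,0,7,0,0,-8.2,0,0,0,7,0,0,-8.2,0,0,0,7,0,0,-8.2,0,0,0,7,0,0,-8.2,0,0,0,7,0,0,-8.2,0,0,0,7,0,0,-8.2,0,0,0,7,0,0,-8.2,0,0,0,7,0,0,-8.2,0,0,0,7]'
python3 - <<'E'
from h import *
go((.602,-.135,.14),(0.0295,-.906,-.42),(1,0.0326,0),False)
im=snap('scene','sc13',(200,110,440,290),3.3)
print(blobs(im,22,34)[0])
E
```

```text
time_s: 19.2
eef_pos: [0.595, -0.047, 0.2954]
orientation: [0.322, 1.574, 0.375]
force: [-0.3, 0.4, -0.5]
opening: 0.0699
time_s: 20.3
eef_pos: [0.5799, -0.043, 0.2702]
orientation: [-0.991, 1.389, -0.863]
force: [0.7, -1.3, -0.8]
opening: 0.0699
t 20.3 q [ 0.175  0.152  1.898 -1.165  1.521  0.43 ] tcp [579.9 -43.  270.2] grasp [581.4 -97.7 248.2] 
F [ 0.7 -1.3 -0.8] open 69.9 
X [ 0.024 -0.928 -0.373] Y [-0.077  0.37  -0.926] Z [ 0.997  0.051 -0.062]
grasp rack mm [  34.6 -122.4  248.2]
shift cm tool-now [7.55 8.18 2.49] in final axes [7.98 7.92 1.91]
rotvec deg tool-now [ 3.7 -0.5  3. ]
[([180, 153, 29, 37, 848], [194.6, 171.0]), ([253, 188, 20, 27, 441], [262.7, 200.8]), ([189, 196, 27, 31, 490], [203.3, 214.8]), ([257, 224, 18, 17, 241], [265.6, 232.5]), ([334, 267, 20, 13, 99], [343.6, 273.0]), ([353, 289, 27, 22, 359], [365.3, 300.2]), ([194, 299, 85, 101, 193], [240.8, 341.9]), ([554, 301, 5, 59, 215], [555.7, 329.4])]
```

View pics/sc13.png

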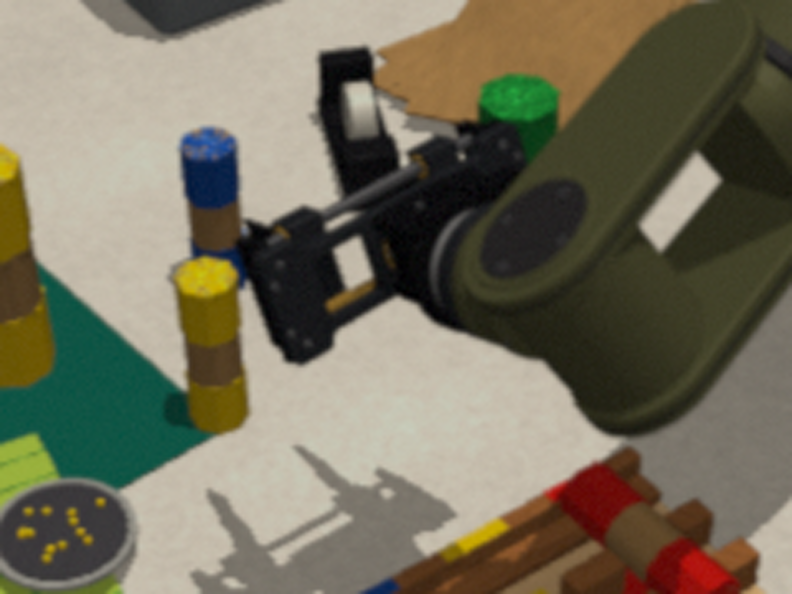

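```bash

python3 -m crank '[3.7,-0.5,0,0,4,1,7,0,0,4,0,4,0.9,7,0,0,2,3,0,0,7,0,0,0,2,0,0,7,0,0,0,0,0,0,7,0,0,0,0,0,0,7]'
python3 - <<'E'
from h import *
go((.602,-.2155,.102),(0.0288,-.883,-.469),(1,0.0326,0),False)
im=snap('scene','sc14',(200,110,440,290),3.3)
E
```

```text
time_s: 20.95
eef_pos: [0.5856, -0.0549, 0.1536]
orientation: [-0.874, 1.408, -0.796]
force: [0.9, -0.2, -0.5]
opening: 0.07
t 20.95 q [ 0.136  0.287  1.925 -1.102  1.361  0.588] tcp [585.6 -54.9 153.6] grasp [ 586.9 -106.6  125.4] 
F [ 0.9 -0.2 -0.5] open 70.0 
X [ 0.021 -0.878 -0.479] Y [-0.043  0.477 -0.878] Z [ 0.999  0.039 -0.028]
grasp rack mm [  39.8 -131.5  125.4]
shift cm tool-now [10.71 -3.14  1.11] in final axes [10.75 -2.99  1.11]
rotvec deg tool-now [ 1.6 -0.4 -0.6]
```

View pics/sc14.png

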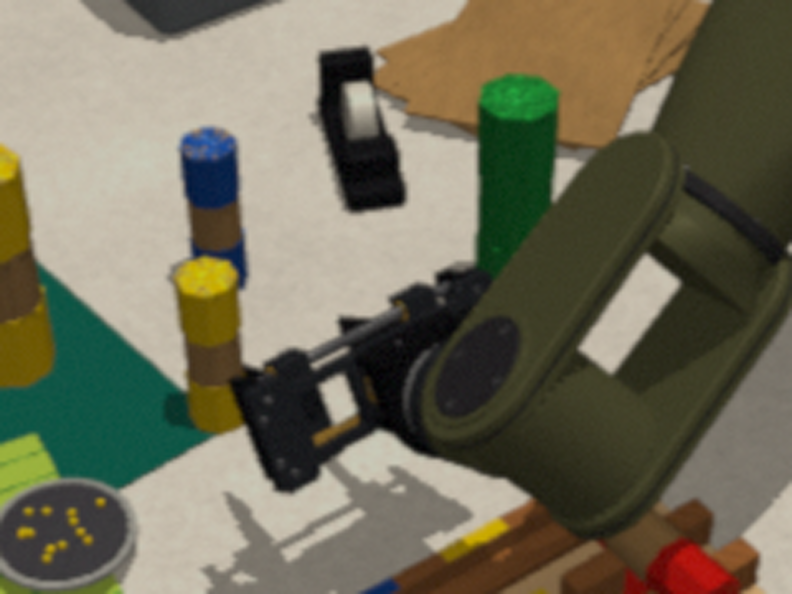

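```bash

python3 -m crank '[1.6,-0.4,-0.6,0,-2.5,1.1,7,0,0,0,3,-0.6,0,7,0,0,0,3,0,0,7,0,0,0,0,0,0,7,0,0,0,0,0,0,7]'
python3 - <<'E'
from h import *
go((.602,-.2155,.102),(0.0288,-.883,-.469),(1,0.0326,0),False)
im=snap('scene','sc15',(200,110,440,290),3.3)
E
```

```text
time_s: 21.5
eef_pos: [0.6065, -0.1232, 0.1645]
orientation: [-0.858, 1.365, -0.823]
force: [-1.2, -0.3, -0.6]
opening: 0.0703
t 21.5 q [ 0.021  0.284  1.912 -1.179  1.276  0.581] tcp [ 606.5 -123.2  164.5] grasp [ 608.9 -175.3  137. ] 
F [-1.2 -0.3 -0.6] open 70.3 
X [ 0.041 -0.884 -0.466] Y [-0.     0.466 -0.885] Z [0.999 0.036 0.019]
grasp rack mm [  59.6 -200.9  137. ]
shift cm tool-now [ 5.15  1.21 -0.83] in final axes [ 5.17  1.2  -0.75]
rotvec deg tool-now [-0.9  0.7  0.2]
```

View pics/sc15.png

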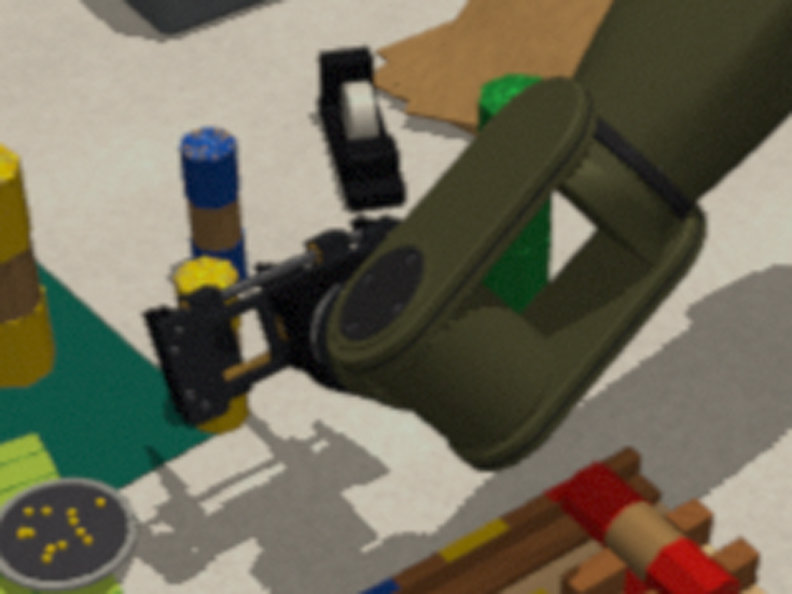

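```bash

python3 -m crank '[-0.9,0.7,0.2,0,0.8,-0.8,7,0,0,0,2.5,0.2,0,7,0,0,0,1.7,0.2,0,7,0,0,0,0.4,0,0,7,0,0,0,0,0,0,7,0,0,0,0,0,0,7]'
python3 - <<'E'
from h import *
go((.602,-.2155,.102),(0.0288,-.883,-.469),(1,0.0326,0),False)
E
```

```text
time_s: 22.15
eef_pos: [0.601, -0.155, 0.1338]
orientation: [-0.865, 1.381, -0.814]
force: [1.1, 0.4, -0.2]
opening: 0.07
t 22.15 q [-0.032  0.319  1.931 -1.216  1.22   0.6  ] tcp [ 601.  -155.   133.8] grasp [ 603.  -207.   106.1] 
F [ 1.1  0.4 -0.2] open 70.0 
X [ 0.034 -0.882 -0.47 ] Y [-0.016  0.469 -0.883] Z [0.999 0.037 0.002]
grasp rack mm [  52.7 -232.3  106.1]
shift cm tool-now [ 0.94 -0.03 -0.1 ] in final axes [ 0.94 -0.03 -0.1 ]
rotvec deg tool-now [ 0.   0.3 -0.1]
```

```bash

python3 -m crank '[0,0.3,0,0.9,0,-0.1,7,0,0,0,0.1,0,0,7,0,0,0,0,0,0,3,0,0,0,0,0,0,3,0,0,0,0,0,0,3,0,0,0,0,0,0,3,0,0,0,0,0,0,3,0,0,0,0,0,0,3]' 30
python3 - <<'E'
from h import *
go((.602,-.2155,.102),(0.0288,-.883,-.469),(1,0.0326,0),False)
E
```

```text
time_s: 22.95
eef_pos: [0.6011, -0.1633, 0.13]
orientation: [-0.863, 1.383, -0.817]
force: [-0.6, -0.1, -1.3]
opening: 0.0414
t 22.95 q [-0.046  0.326  1.93  -1.223  1.211  0.602] tcp [ 601.1 -163.3  130. ] grasp [ 602.8 -215.4  102.3] 
F [-0.6 -0.1 -1.3] open 41.4 
X [ 0.03  -0.882 -0.47 ] Y [-0.015  0.469 -0.883] Z [0.999 0.034 0.001]
grasp rack mm [  52.2 -240.7  102.3]
shift cm tool-now [ 0.02  0.02 -0.08] in final axes [ 0.02  0.02 -0.08]
rotvec deg tool-now [ 0.   0.1 -0. ]
```

```bash

python3 -m crank '[0,0,0,0,0,0,3,0,0,0,0,0,0,3]' 45
python3 - <<'E'
from h import *
snap('scene','sc16',(220,150,320,250),6)
E
```

```text
time_s: 23.15
eef_pos: [0.6011, -0.1633, 0.13]
orientation: [-0.863, 1.383, -0.817]
force: [0.9, 0.3, -0.5]
opening: 0.0408
```

View pics/sc16.png

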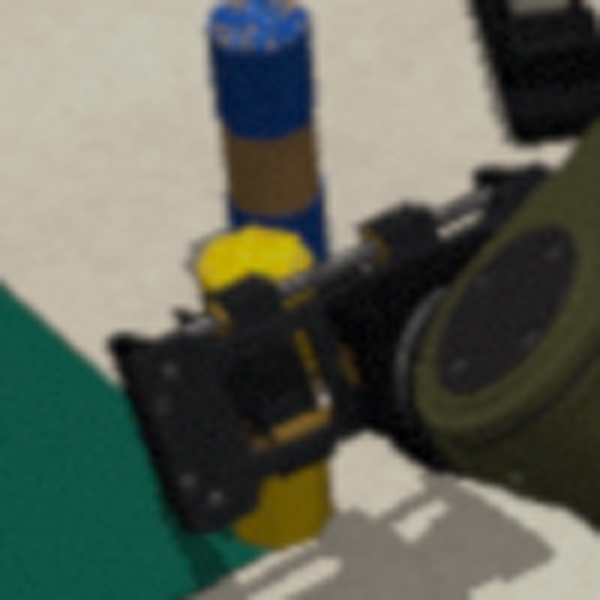

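```bash

python3 -m crank '[0,0,0,0,0,0,3,0,0,0,0,0,0,3,0,0,0,0,0,0,3,0,0,0,0,0,0,3]' 45
python3 -m crank '[0,0,0,-1,-2.2,0,3,0,0,0,-2,-4.2,0,3,0,0,0,-2,-4.2,0,3,0,0,0,-3.5,-3,0,3,0,0,0,-4,-1,0,3,0,0,0,-4,-1,0,3,0,0,0,0,0,0,3]' 40
python3 -m crank '[0,0,8.2,0,0,0,3,0,0,8.2,0,0,0,3,0,0,8.2,0,0,0,3,0,0,8.2,0,0,0,3,0,0,8.2,0,0,0,3,0,0,8.2,0,0,0,3,0,0,8.2,0,0,0,3,0,0,8.2,0,0,0,3,0,0,8.2,0,0,0,3,0,0,8.2,0,0,0,3,0,0,8,0,0,0,3]'
python3 - <<'E'
from h import *
go((0,.030,.14),(0,.47,-.882),(1,0,0))
im=snap('scene','sc17',(200,110,440,290),3.3)
E
```

```text
time_s: 23.6
eef_pos: [0.6011, -0.1633, 0.13]
orientation: [-0.863, 1.383, -0.816]
force: [-0.4, -0.4, -0.9]
opening: 0.0408
time_s: 24.3
eef_pos: [0.5969, -0.0898, 0.3491]
orientation: [-0.859, 1.393, -0.811]
force: [0.9, 0.0, -0.0]
opening: 0.0413
time_s: 25.4
eef_pos: [0.5932, -0.09, 0.3362]
orientation: [0.42, 1.553, 0.46]
force: [-0.5, 0.3, -1.5]
opening: 0.0412
t 25.4 q [-0.412  0.082  1.676  0.495  1.651 -0.466] tcp [593.2 -90.  336.2] grasp [591.3 -58.7 286.2] 
F [-0.5  0.3 -1.5] open 41.2 
X [-0.033  0.531 -0.847] Y [-0.017  0.847  0.531] Z [ 0.999  0.031 -0.019]
grasp rack mm [ 45.8 -83.7 286.2]
shift cm tool-now [18.51  2.23 -4.41] in final axes [18.23  3.58 -4.67]
rotvec deg tool-now [-0.6 -0.9 -4. ]
```

View pics/sc17.png

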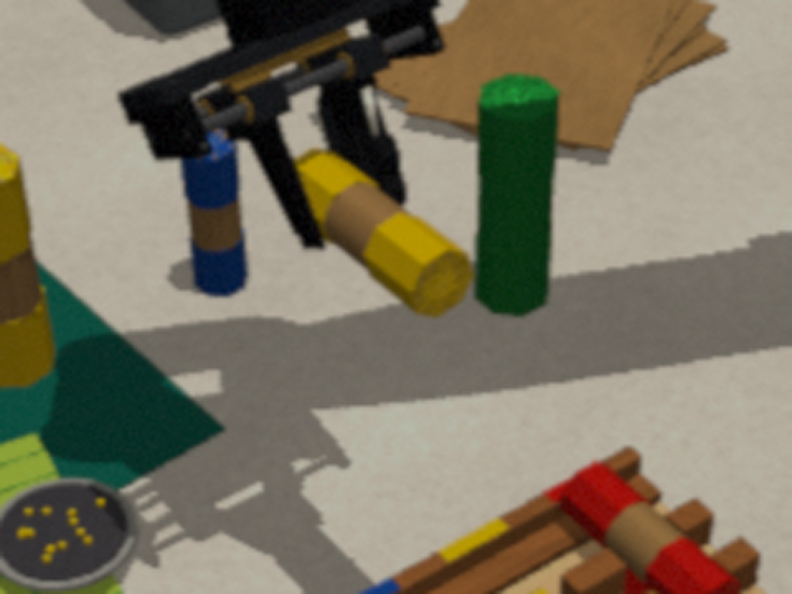

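```bash

python3 -m crank '[-0.6,-0.9,-4,2,0,-1.6,3,0,0,0,4,1,-1.6,3,0,0,0,4,1,-1.5,3,0,0,0,4,0.9,0,3,0,0,0,2,0.5,0,3,0,0,0,0,0,0,3,0,0,0,0,0,0,3]' 40
python3 - <<'E'
from h import *
go((0,.030,.09),(0,.47,-.882),(1,0,0))
E
```

```text
time_s: 26.15
eef_pos: [0.5359, 0.0106, 0.1955]
orientation: [0.359, 1.559, 0.386]
force: [0.2, -0.1, -1.1]
opening: 0.0408
t 26.15 q [-0.258  0.007  1.985  0.464  1.332 -0.429] tcp [535.9  10.6 195.5] grasp [534.5  37.5 143. ] 
F [ 0.2 -0.1 -1.1] open 40.8 
X [-0.024  0.456 -0.89 ] Y [-0.012  0.89   0.456] Z [ 1.     0.022 -0.016]
grasp rack mm [ -7.8  14.3 143. ]
shift cm tool-now [ 5.43 -1.1   0.8 ] in final axes [ 5.42 -1.2   0.73]
rotvec deg tool-now [-1.  -0.5  0.9]
```

```bash

python3 -m crank '[-1,-0.5,0.9,1.5,0.5,0.6,3,0,0,0,2,-0.7,0,3,0,0,0,1.5,-0.6,0,3,0,0,0,0,0,0,3,0,0,0,0,0,0,3]' 40
python3 - <<'E'
from h import *
go((0,.030,.06),(0,.47,-.882),(1,0,0))
snap('scene','sc18',(270,180,470,330),4);snap('top','t18',(140,170,310,320),4.5)
E
```

```text
time_s: 26.65
eef_pos: [0.5469, 0.0251, 0.1495]
orientation: [0.355, 1.532, 0.408]
force: [0.2, -0.3, -1.5]
opening: 0.041
t 26.65 q [-0.234  0.077  2.001  0.503  1.232 -0.479] tcp [546.9  25.1 149.5] grasp [546.7  52.7  97.3] 
F [ 0.2 -0.3 -1.5] open 41.0 
X [-0.003  0.468 -0.884] Y [-0.033  0.883  0.468] Z [0.999 0.031 0.013]
grasp rack mm [ 4.9 29.1 97.3]
shift cm tool-now [ 3.34 -1.68 -0.46] in final axes [ 3.34 -1.69 -0.42]
rotvec deg tool-now [0.3 0.7 0.2]
```

View pics/sc18.png

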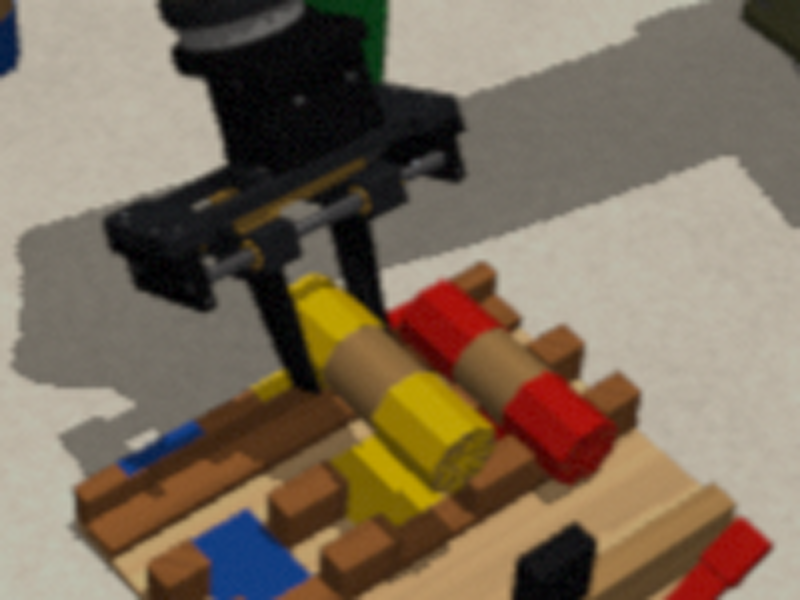

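View pics/t18.png

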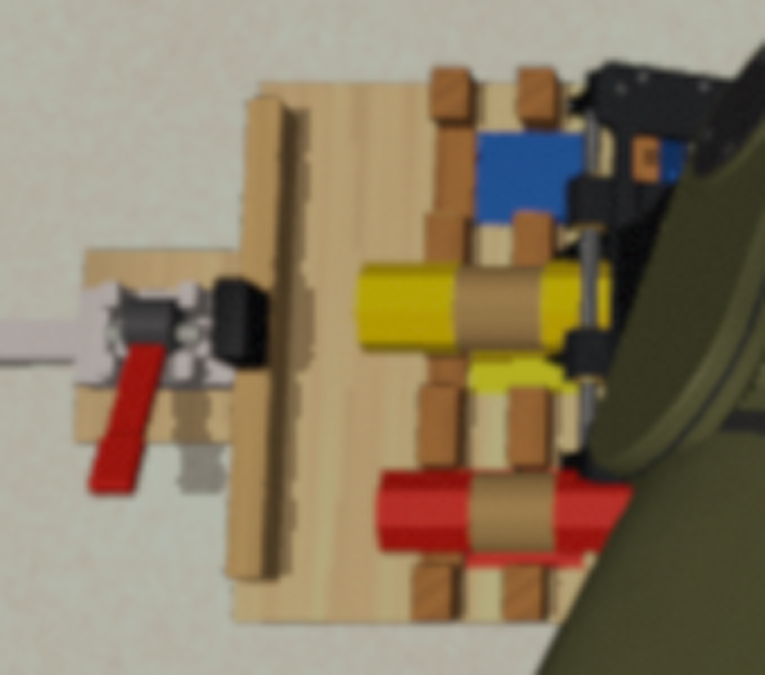

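```bash

python3 -m crank '[0.3,0.7,0.2,1,-0.5,-0.4,3,0,0,0,1.5,-0.7,0,3,0,0,0,0.8,-0.45,0,3,0,0,0,0,0,0,3,0,0,0,0,0,0,3]' 40
python3 - <<'E'
from h import *
go((0,.030,.0385),(0,.47,-.882),(1,0,0))
E
```

```text
time_s: 27.25
eef_pos: [0.5436, 0.0253, 0.1111]
orientation: [0.36, 1.542, 0.409]
force: [0.2, 0.4, -0.7]
opening: 0.0414
t 27.25 q [-0.235  0.131  2.019  0.513  1.18  -0.511] tcp [543.6  25.3 111.1] grasp [542.8  53.1  59. ] 
F [ 0.2  0.4 -0.7] open 41.4 
X [-0.013  0.47  -0.883] Y [-0.029  0.882  0.47 ] Z [1.    0.031 0.002]
grasp rack mm [ 1.  29.6 59. ]
shift cm tool-now [ 1.83 -0.93 -0.09] in final axes [ 1.83 -0.93 -0.08]
rotvec deg tool-now [-0.   0.1  0. ]
```

```bash

python3 -m crank '[0,0,0,0.9,-0.45,-0.1,3,0,0,0,0.6,-0.3,0,3,0,0,0,0.3,-0.15,0,3,0,0,0,0,0,0,3,0,0,0,0,0,0,3]' 40
python3 - <<'E'
from h import *
go((0,.030,.0385),(0,.47,-.882),(1,0,0))
snap('scene','sc19',(270,180,470,330),4)
E
```

```text
time_s: 27.75
eef_pos: [0.5433, 0.0257, 0.0904]
orientation: [0.359, 1.541, 0.409]
force: [-0.7, -0.5, 0.6]
opening: 0.0414
t 27.75 q [-0.234  0.163  2.026  0.523  1.145 -0.533] tcp [543.3  25.7  90.4] grasp [542.6  53.5  38.4] 
F [-0.7 -0.5  0.6] open 41.4 
X [-0.012  0.47  -0.882] Y [-0.029  0.882  0.47 ] Z [0.999 0.032 0.003]
grasp rack mm [ 0.7 30.  38.4]
shift cm tool-now [-0.01  0.01 -0.05] in final axes [-0.01  0.01 -0.06]
rotvec deg tool-now [ 0.   0.2 -0. ]
```

View pics/sc19.png

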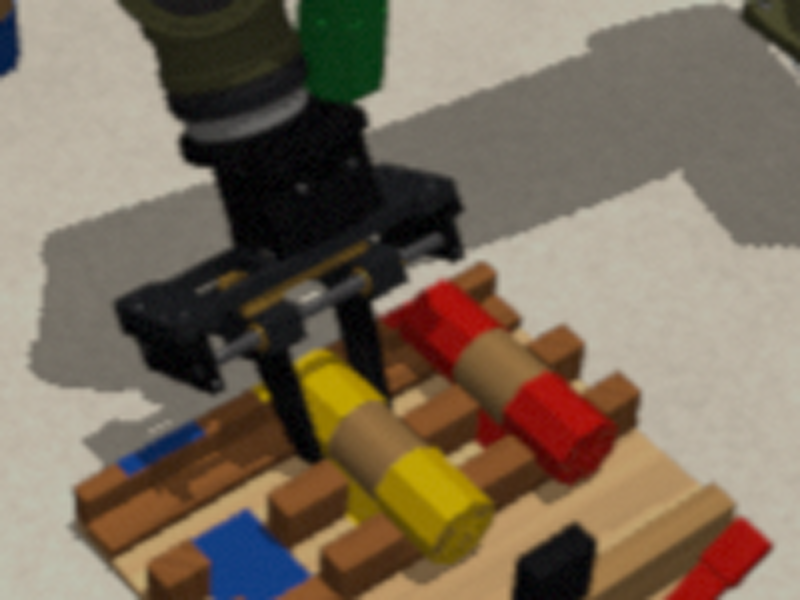

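```bash

python3 -m crank '[0,0,0,0.05,0,0,3,0,0,0,0,0,0,5.6,0,0,0,0,0,0,5.6,0,0,0,0,0,0,5.6,0,0,0,-2,0,0,5.6,0,0,0,-4,0,0,5.6,0,0,0,-5,0,-1,7,0,0,0,-5,0,-1,7,0,0,0,-4,0,0,7,0,0,0,0,0,0,7]' 30
python3 -m crank '[0,0,-8.2,0,0,0,7,0,0,-8.2,0,0,0,7,0,0,-8.2,0,0,0,7,0,0,-8.2,0,0,0,7,0,0,-8.2,0,0,0,7,0,0,-8.2,0,0,0,7,0,0,-8.2,0,0,0,7,0,0,-8.2,0,0,0,7,0,0,-8.2,0,0,0,7,0,0,-8.2,0,0,0,7,0,0,-5,0,0,0,7]'
python3 - <<'E'
from h import *
go((.5238,-.26,.145),(0.0288,-.883,-.469),(1,0.0326,0),False)
im=snap('scene','sc20',(200,110,440,290),3.3);snap('top','t20')
print(blobs(im,100,122)[0])
E
```

```text
time_s: 28.8
eef_pos: [0.5244, -0.0705, 0.2711]
orientation: [0.359, 1.544, 0.41]
force: [0.8, 0.0, -0.0]
opening: 0.0697
time_s: 29.9
eef_pos: [0.5236, -0.0682, 0.266]
orientation: [-0.865, 1.376, -0.816]
force: [0.0, -0.1, -1.0]
opening: 0.0705
t 29.9 q [ 0.13  -0.009  2.038 -1.095  1.433  0.453] tcp [523.6 -68.2 266. ] grasp [ 525.8 -120.3  238.4] 
F [ 0.  -0.1 -1. ] open 70.5 
X [ 0.037 -0.883 -0.468] Y [-0.013  0.467 -0.884] Z [0.999 0.039 0.005]
grasp rack mm [ -21.7 -143.2  238.4]
shift cm tool-now [16.7   1.72 -0.74] in final axes [16.71  1.7  -0.61]
rotvec deg tool-now [-0.1  0.5  0.1]
[([256, 149, 16, 24, 272], [263.8, 161.5]), ([259, 184, 15, 15, 161], [266.8, 191.8]), ([300, 286, 21, 12, 82], [309.9, 291.6]), ([543, 300, 4, 57, 156], [544.7, 327.2]), ([319, 308, 28, 24, 385], [331.6, 320.0])]
```

View pics/sc20.png

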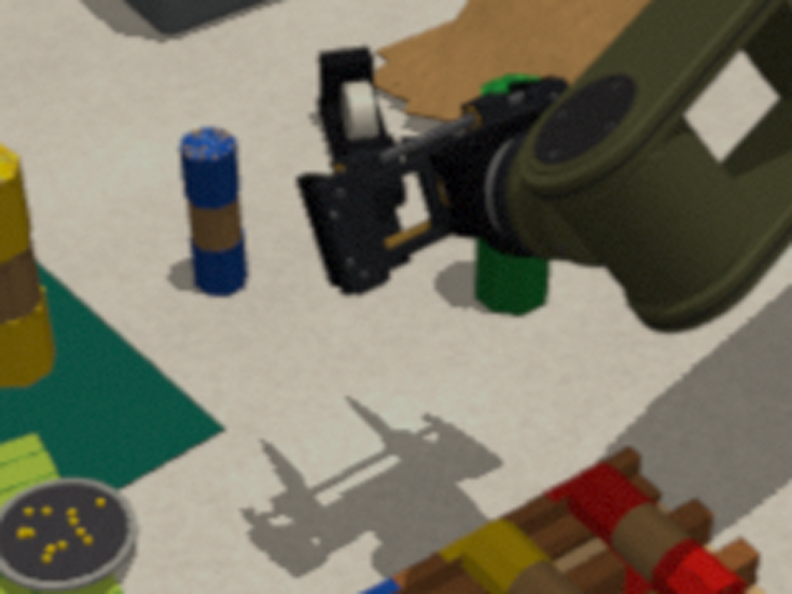

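View pics/t20.png

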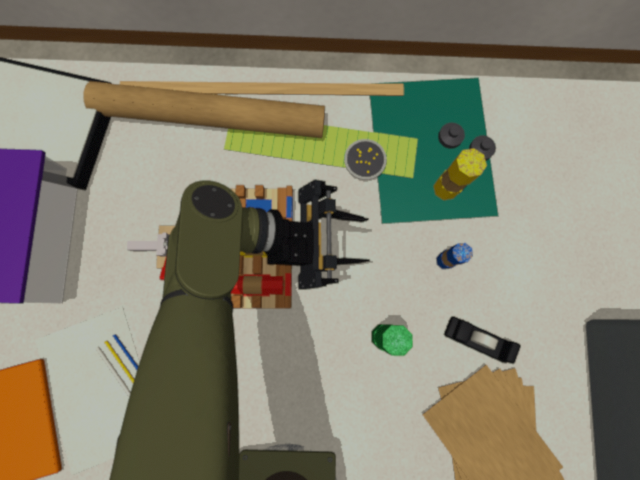

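```bash

python3 - <<'E'
from h import *
X=(.0927,-.8138,-.574);Z=(.9936,.1132,0)
t=np.array([.524,-.345,.103])-.09*np.array(X)+[0,0,.02]
print(t); go(t,X,Z,False)
E
```

```text
[ 0.515657 -0.271758  0.17466 ]
t 30.0 q [ 0.129 -0.008  2.039 -1.091  1.432  0.45 ] tcp [523.  -68.1 264.2] grasp [ 525.1 -120.1  236.4] 
F [-0.3  0.2  0.5] open 70.0 
X [ 0.035 -0.881 -0.472] Y [-0.017  0.471 -0.882] Z [0.999 0.039 0.001]
grasp rack mm [ -22.4 -143.   236.4]
shift cm tool-now [16.3  -2.4  -1.89] in final axes [15.74 -4.23 -3.04]
rotvec deg tool-now [-2.3 -3.6  6.9]
```

```bash

python3 -m crank '[-1.2,-1.8,3.5,3,-0.5,-0.5,7,-1.1,-1.8,3.4,4,-1,-0.8,7,0,0,0,4,-1,-0.8,7,0,0,0,3,-0.8,-0.8,7,0,0,0,1,-0.5,0,7,0,0,0,0,0,0,7,0,0,0,0,0,0,7]'
python3 - <<'E'
from h import *
X=(.0927,-.8138,-.574);Z=(.9936,.1132,0)
go((.524,-.345,.103),X,Z,False)
snap('scene','sc21',(200,110,440,290),3.3)
E
```

```text
time_s: 30.7
eef_pos: [0.5094, -0.2195, 0.213]
orientation: [-0.811, 1.379, -0.643]
force: [0.3, -0.1, -0.1]
opening: 0.0698
t 30.7 q [-0.207 -0.062  2.142 -1.104  1.026  0.276] tcp [ 509.4 -219.5  213. ] grasp [ 515.4 -266.8  178.3] 
F [ 0.3 -0.1 -0.1] open 69.8 
X [ 0.103 -0.802 -0.588] Y [-0.065  0.585 -0.809] Z [0.993 0.121 0.008]
grasp rack mm [ -36.8 -289.2  178.3]
shift cm tool-now [10.79  1.56 -0.09] in final axes [10.76  1.76  0.03]
rotvec deg tool-now [-0.1  0.6 -1. ]
```

View pics/sc21.png

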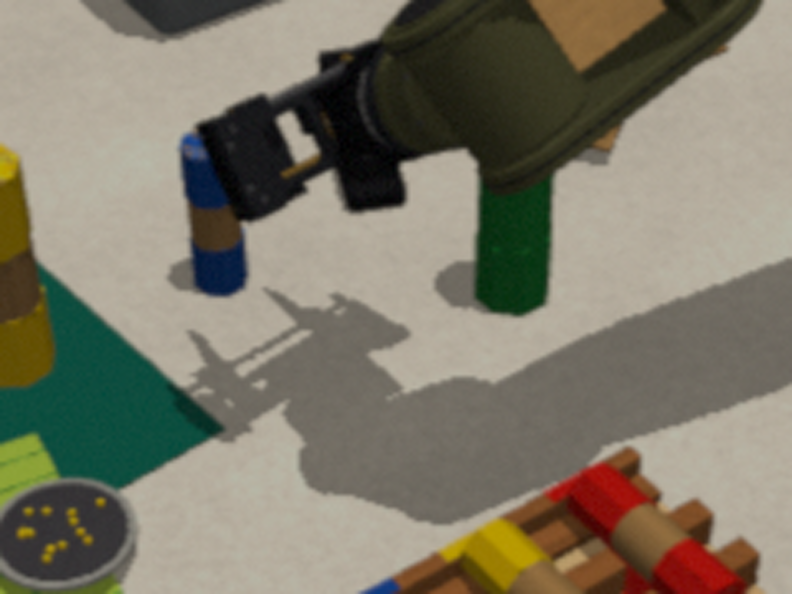

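```bash
python3 - <<'E'
from h import *
print("green base near edge",onplane('scene',200+513/3.3,110+312/3.3,0))
for z in (.2,.22,.24): print(z,onplane('scene',200+518/3.3,110+92/3.3,z),onplane('top',397.5,341,z))
E
```

```text
green base near edge [ 0.36042057 -0.18241543  0.        ]
0.2 [ 0.3617231  -0.18451287  0.2       ] [ 0.34772181 -0.19997659  0.2       ]
0.22 [ 0.37972115 -0.16147966  0.22      ] [ 0.34864128 -0.19629281  0.22      ]
0.24 [ 0.3977192  -0.13844644  0.24      ] [ 0.34956076 -0.19260904  0.24      ]
```

```bash

python3 -m crank '[0,0.6,-1,2.5,0.4,0,7,0,0,0,2.5,0.4,0,7,0,0,0,2,0.3,0,7,0,0,0,0,0,0,7,0,0,0,0,0,0,7]'
python3 - <<'E'
from h import *
X=(.0927,-.8138,-.574);Z=(.9936,.1132,0)
go((.524,-.345,.103),X,Z,False)
snap('scene','sc22',(200,110,440,290),3.3)
snap('top','t22',(300,200,520,380),3.3)
E
```

```text
time_s: 31.25
eef_pos: [0.5219, -0.2653, 0.1669]
orientation: [-0.825, 1.369, -0.656]
force: [0.2, 0.1, 0.1]
opening: 0.0699
t 31.25 q [-0.286  0.056  2.123 -1.213  0.927  0.367] tcp [ 521.9 -265.3  166.9] grasp [ 528.2 -313.3  133.1] 
F [0.2 0.1 0.1] open 69.9 
X [ 0.108 -0.813 -0.573] Y [-0.062  0.569 -0.82 ] Z [0.992 0.124 0.011]
grasp rack mm [ -25.5 -336.1  133.1]
shift cm tool-now [ 4.26  0.68 -0.76] in final axes [ 4.27  0.68 -0.69]
rotvec deg tool-now [-0.1  0.9  0.1]
```

View pics/sc22.png

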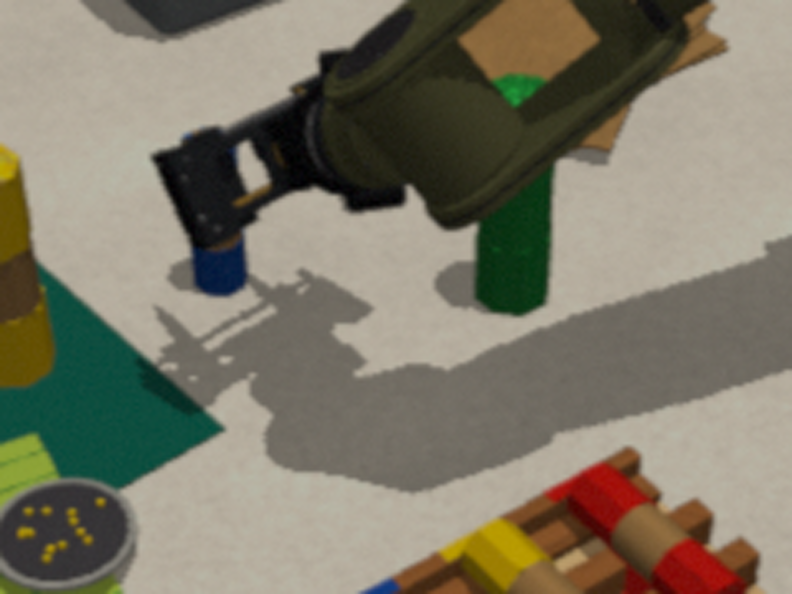

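View pics/t22.png

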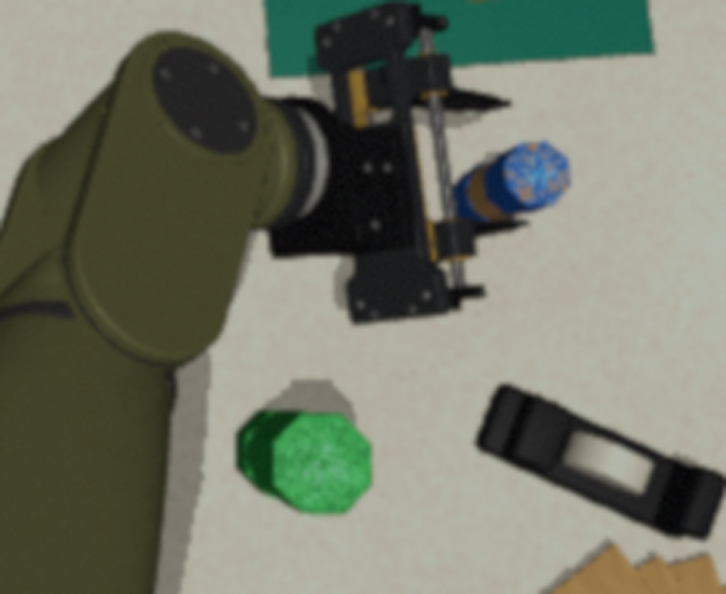

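```bash

python3 -m crank '[0,0.9,0,0,0.5,-0.8,7,0,0,0,1.8,0.2,0,7,0,0,0,1.3,0,0,7,0,0,0,0.4,0,0,7,0,0,0,0,0,0,7,0,0,0,0,0,0,7]'
python3 - <<'E'
from h import *
X=(.0927,-.8138,-.574);Z=(.9936,.1132,0)
go((.524,-.345,.103),X,Z,False)
snap('top','t23',(300,200,520,380),3.3)
E
```

```text
time_s: 31.95
eef_pos: [0.5172, -0.2915, 0.1412]
orientation: [-0.822, 1.38, -0.665]
force: [0.2, 0.3, 1.0]
opening: 0.0698
t 31.95 q [-0.336  0.109  2.122 -1.265  0.886  0.411] tcp [ 517.2 -291.5  141.2] grasp [ 522.7 -339.6  107.4] 
F [0.2 0.3 1. ] open 69.8 
X [ 0.094 -0.815 -0.572] Y [-0.061  0.569 -0.82 ] Z [0.994 0.112 0.004]
grasp rack mm [ -31.9 -362.3  107.4]
shift cm tool-now [0.7  0.04 0.07] in final axes [0.7  0.03 0.07]
rotvec deg tool-now [-0.2  0.1  0.1]
```

View pics/t23.png

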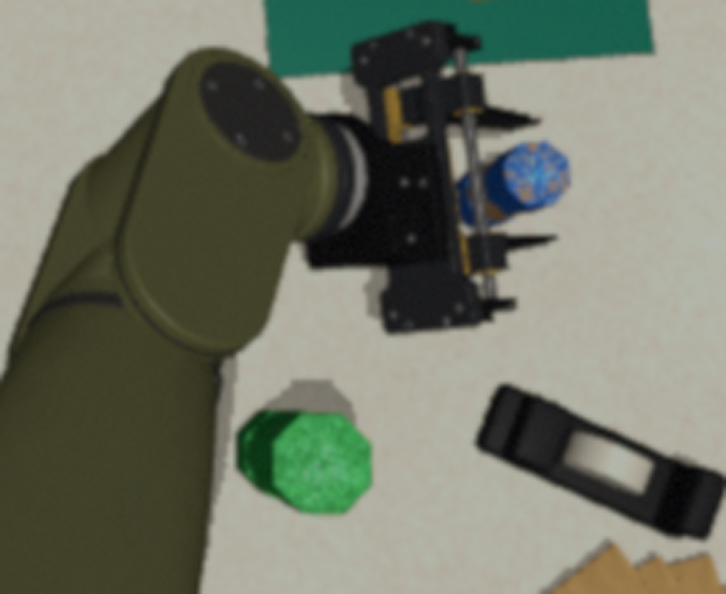

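Centred between the fingers and clear of the green tube; close.

```bash

python3 -m crank '[0,0,0,0.7,0,0.05,7,0,0,0,0.1,0,0,7,0,0,0,0,0,0,3,0,0,0,0,0,0,3,0,0,0,0,0,0,3,0,0,0,0,0,0,3,0,0,0,0,0,0,3,0,0,0,0,0,0,3,0,0,0,0,0,0,3]' 35
python3 - <<'E'
from h import *
X=(.0927,-.8138,-.574);Z=(.9936,.1132,0)
go((.524,-.345,.103),X,Z,False)
E
```

```text
time_s: 32.9
eef_pos: [0.519, -0.2981, 0.1371]
orientation: [-0.822, 1.378, -0.665]
force: [-0.5, 0.5, -1.5]
opening: 0.0399
t 32.9 q [-0.347  0.122  2.116 -1.277  0.874  0.418] tcp [ 519.  -298.1  137.1] grasp [ 524.6 -346.2  103.4] 
F [-0.5  0.5 -1.5] open 39.9 
X [ 0.096 -0.815 -0.571] Y [-0.06   0.568 -0.821] Z [0.994 0.113 0.005]
grasp rack mm [ -30.2 -368.9  103.4]
shift cm tool-now [-0.08  0.09 -0.03] in final axes [-0.08  0.09 -0.03]
rotvec deg tool-now [-0.3  0.2  0.2]
```

```bash

python3 -m crank '[0,0,0,-1,-1.6,0,3,0,0,0,-2.3,-3.3,0,3,0,0,0,-2.3,-3.3,0,3,0,0,0,-2.3,-3.3,0,3,0,0,0,-4,-1.5,0.5,3,0,0,0,-4.5,-1,1,3,0,0,0,-4.5,-1,1,3,0,0,0,0,0,0,3]' 35
python3 -m crank '[0,0,8.2,0,0,0,3,0,0,8.2,0,0,0,3,0,0,8.2,0,0,0,3,0,0,8.2,0,0,0,3,0,0,8.2,0,0,0,3,0,0,8.2,0,0,0,3,0,0,8.2,0,0,0,3,0,0,8.2,0,0,0,3,0,0,8.2,0,0,0,3,0,0,8.2,0,0,0,3,0,0,8,0,0,0,3]'
python3 - <<'E'
from h import *
go((.088,.0281,.14),(0,.571,-.821),(1,0,0))
im=snap('scene','sc24',(200,110,440,290),3.3)
E
```

```text
time_s: 33.7
eef_pos: [0.5308, -0.2076, 0.3831]
orientation: [-0.814, 1.39, -0.656]
force: [0.3, 0.2, -0.7]
opening: 0.04
time_s: 34.8
eef_pos: [0.5263, -0.2067, 0.3696]
orientation: [0.463, 1.552, 0.623]
force: [-0.3, -0.5, -1.6]
opening: 0.0399
t 34.8 q [-0.645  0.092  1.638  0.502  1.894 -0.708] tcp [ 526.3 -206.7  369.6] grasp [ 521.5 -169.4  324.1] 
F [-0.3 -0.5 -1.6] open 39.9 
X [-0.081  0.632 -0.771] Y [-0.077  0.767  0.637] Z [ 0.994  0.111 -0.014]
grasp rack mm [ -27.6 -192.1  324.1]
shift cm tool-now [27.49  5.1  13.16] in final axes [27.66  8.04 11.2 ]
rotvec deg tool-now [ 3.1 -3.3 -4.7]
```

View pics/sc24.png

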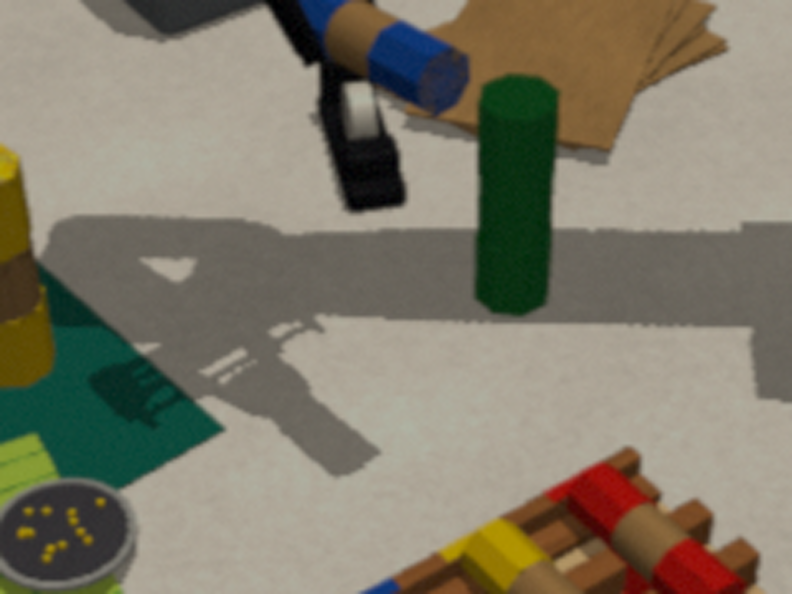

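```bash

python3 -m crank '[3.1,-3.3,-4.7,0,0,2,3,0,0,0,2,2,3.5,3,0,0,0,2,2,3.5,3,0,0,0,3,2,2,3,0,0,0,4,1,0,3,0,0,0,4,0.6,0,3,0,0,0,4,0,0,3,0,0,0,3,0,0,3,0,0,0,0,0,0,3,0,0,0,0,0,0,3]' 35
python3 - <<'E'
from h import *
go((.088,.0281,.14),(0,.571,-.821),(1,0,0))
E
```

```text
time_s: 35.85
eef_pos: [0.6293, -0.0161, 0.2069]
orientation: [0.455, 1.546, 0.468]
force: [0.4, 0.0, -1.1]
opening: 0.0395
t 35.85 q [-0.292  0.221  1.752  0.558  1.413 -0.46 ] tcp [629.3 -16.1 206.9] grasp [627.8  16.5 157.8] 
F [ 0.4  0.  -1.1] open 39.5 
X [-0.025  0.554 -0.832] Y [-0.001  0.833  0.554] Z [ 1.     0.015 -0.021]
grasp rack mm [ 84.7  -9.7 157.8]
shift cm tool-now [3.58 2.05 0.26] in final axes [3.62 1.97 0.29]
rotvec deg tool-now [-1.5 -0.4  1.2]
```

```bash

python3 -m crank '[-1.5,-0.4,1.2,1,1.8,0.3,3,0,0,0,2,0,0,3,0,0,0,2.2,-1.2,0,3,0,0,0,2,-1.2,0,3,0,0,0,0,0,0,3,0,0,0,0,0,0,3]' 35
python3 - <<'E'
from h import *
go((.088,.0281,.06),(0,.571,-.821),(1,0,0))
snap('scene','sc25',(240,180,440,330),4)
E
```

```text
time_s: 36.45
eef_pos: [0.6386, 0.0188, 0.1538]
orientation: [0.445, 1.506, 0.502]
force: [-0.5, -0.3, -0.9]
opening: 0.04
t 36.45 q [-0.243  0.279  1.785  0.611  1.298 -0.517] tcp [638.6  18.8 153.8] grasp [638.7  52.3 105.2] 
F [-0.5 -0.3 -0.9] open 40.0 
X [ 0.001  0.569 -0.822] Y [-0.038  0.822  0.569] Z [0.999 0.03  0.022]
grasp rack mm [ 96.8  25.7 105.2]
shift cm tool-now [ 3.84 -2.38 -0.86] in final axes [ 3.85 -2.4  -0.76]
rotvec deg tool-now [0.6 1.1 0.2]
```

View pics/sc25.png

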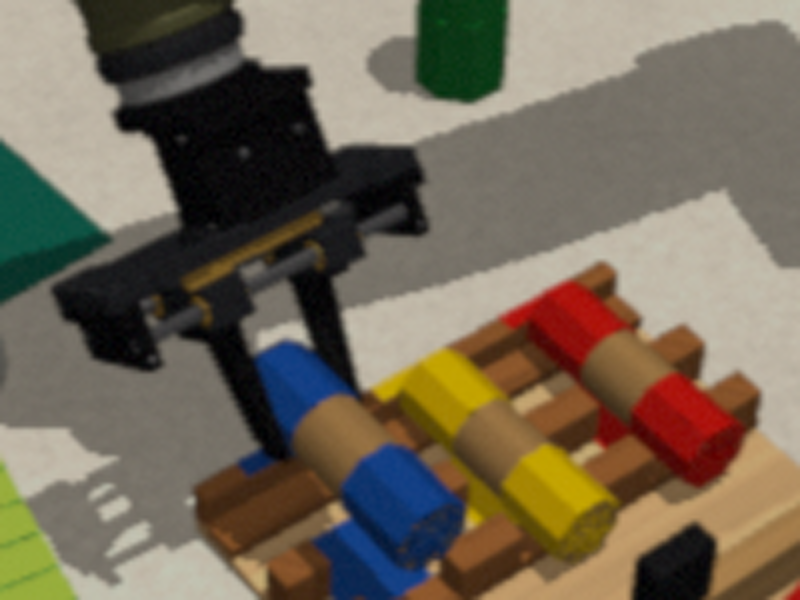

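```bash

python3 -m crank '[0.6,1.1,0.2,1.3,-0.6,-0.8,3,0,0,0,1.3,-0.9,0,3,0,0,0,1,-0.7,0,3,0,0,0,0,0,0,3,0,0,0,0,0,0,3]' 35
python3 - <<'E'
from h import *
go((.088,.0281,.0385),(0,.571,-.821),(1,0,0))
E
```

```text
time_s: 37.0
eef_pos: [0.6319, 0.0201, 0.1114]
orientation: [0.451, 1.523, 0.501]
force: [0.6, -0.9, -0.3]
opening: 0.0399
t 37.0 q [-0.243  0.328  1.807  0.617  1.254 -0.549] tcp [631.9  20.1 111.4] grasp [631.1  53.8  63. ] 
F [ 0.6 -0.9 -0.3] open 39.9 
X [-0.015  0.57  -0.821] Y [-0.029  0.821  0.571] Z [0.999 0.032 0.004]
grasp rack mm [89.2 27.4 63. ]
shift cm tool-now [ 2.05 -1.34 -0.11] in final axes [ 2.05 -1.34 -0.1 ]
rotvec deg tool-now [0.1 0.2 0. ]
```

```bash

python3 -m crank '[0,0,0,0.9,-0.55,-0.1,3,0,0,0,0.7,-0.45,0,3,0,0,0,0.4,-0.25,0,3,0,0,0,0,0,0,3,0,0,0,0,0,0,3]' 35
python3 - <<'E'
from h import *
go((.088,.0281,.0385),(0,.571,-.821),(1,0,0))
snap('scene','sc26',(240,180,440,330),4)
E
```

```text
time_s: 37.5
eef_pos: [0.6316, 0.0212, 0.0864]
orientation: [0.451, 1.522, 0.502]
force: [0.4, -0.8, -0.8]
opening: 0.0396
t 37.5 q [-0.242  0.362  1.814  0.627  1.22  -0.574] tcp [631.6  21.2  86.4] grasp [630.8  54.8  38. ] 
F [ 0.4 -0.8 -0.8] open 39.6 
X [-0.014  0.571 -0.821] Y [-0.029  0.821  0.571] Z [0.999 0.032 0.006]
grasp rack mm [89.  28.4 38. ]
shift cm tool-now [-0.06 -0.   -0.07] in final axes [-0.06 -0.   -0.07]
rotvec deg tool-now [0.1 0.3 0. ]
```

View pics/sc26.png

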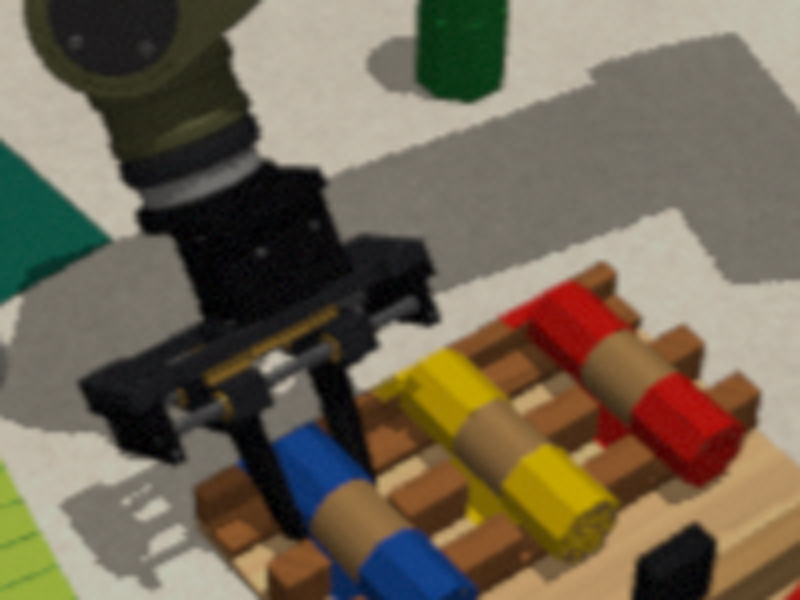

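```bash

python3 -m crank '[0,0,0,0,0,0,5.6,0,0,0,0,0,0,5.6,0,0,0,0,0,0,5.6,0,0,0,-2,0,0,5.6,0,0,0,-4,0,0,5.6,0,0,0,-5,0,-2,6,0,0,0,-5,-1,-3,6,0,0,0,-4,-2,-3,6,0,0,0,0,0,0,6]' 30
python3 -m crank '[0,0,-7,0,0,0,6,0,0,-7,0,0,0,6,0,0,-7,0,0,0,6,0,0,-7,0,0,0,6,0,0,-7,0,0,0,6]'
python3 - <<'E'
from h import *
go((0,.196,.20),(0,0,-1),(0,1,0))
snap('scene','sc27',(270,180,480,340),3.8);snap('top','t27',(140,170,310,320),4.5)
E
```

```text
time_s: 38.45
eef_pos: [0.562, -0.1127, 0.2311]
orientation: [0.446, 1.522, 0.504]
force: [0.4, 0.7, 0.1]
opening: 0.0601
time_s: 38.95
eef_pos: [0.5625, -0.1157, 0.2323]
orientation: [-0.042, 1.558, 0.001]
force: [-0.6, -0.6, -0.7]
opening: 0.0598
t 38.95 q [-0.289 -0.006  1.889 -0.022  1.238 -0.309] tcp [ 562.5 -115.7  232.3] grasp [ 563.3 -117.2  173.3] 
F [-0.6 -0.6 -0.7] open 59.8 
X [ 0.013 -0.026 -1.   ] Y [-0.027  0.999 -0.026] Z [1.    0.028 0.013]
grasp rack mm [  15.9 -141.3  173.3]
shift cm tool-now [-3.56 33.49 -1.64] in final axes [-2.67  1.52 33.58]
rotvec deg tool-now [-90.3  -0.6   1.7]
```

View pics/sc27.png

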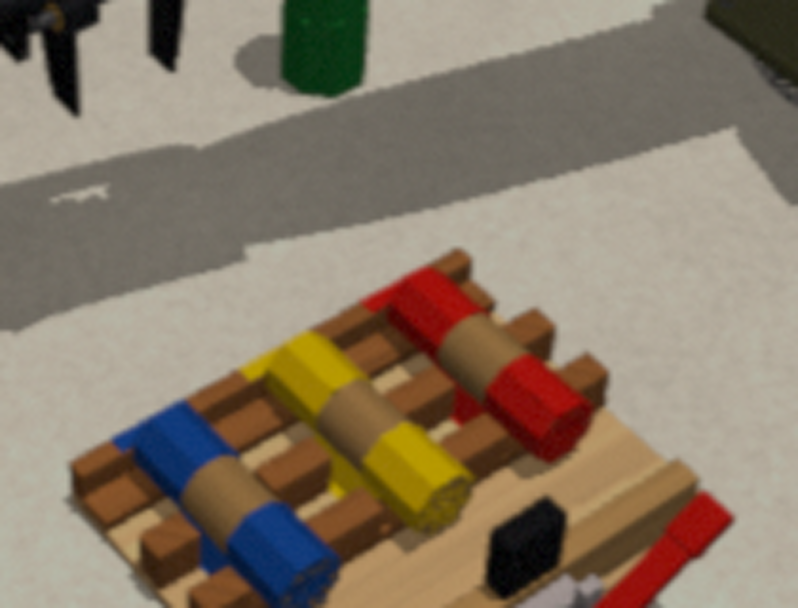

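View pics/t27.png

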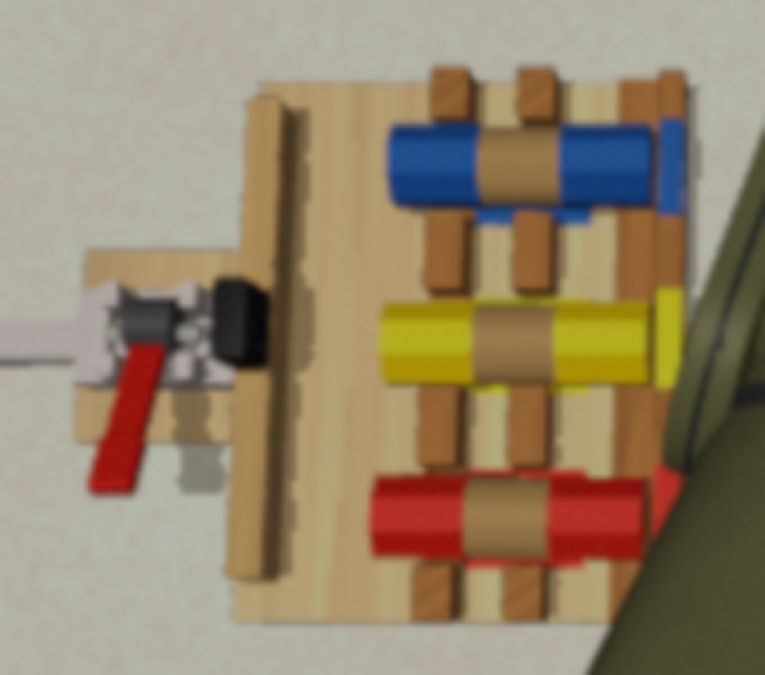

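```bash

python3 -m crank '[-8.2,0,1.7,-1,0,0,3.2,-8.2,0,0,-1,0,0,3.2,-8.2,0,0,-1,0,0,3.2,-8.2,0,0,-1,0,0,3.2,-8.2,0,0,0,0,0,3.2,-8.2,0,0,0,0,0,3.2,-8.2,0,0,0,0,0,3.2,-8.2,0,0,0,0,0,3.2,-8.2,0,0,0,0,0,3.2,-8.2,0,0,0,0,0,3.2,-8.2,0,0,0,0,0,3.2]'
python3 -m crank '[0,0,0,0,0.2,4.5,3.2,0,0,0,0,0.2,4.5,3.2,0,0,0,0,0.2,4.5,3.2,0,0,0,0,0.2,4.5,3.2,0,0,0,0,0.2,4.5,3.2,0,0,0,0,0.2,4.5,3.2,0,0,0,0,0,3.5,3.2,0,0,0,0,0,0,3.2,0,0,0,0,0,0,3.2]'
python3 - <<'E'
from h import *
go((0,.196,.15),(0,0,-1),(0,1,0))
E
```

```text
time_s: 40.15
eef_pos: [0.562, -0.1113, 0.2681]
orientation: [-1.248, 1.119, 1.306]
force: [-0.0, -0.4, 0.1]
opening: 0.0322
time_s: 41.05
eef_pos: [0.5172, 0.2004, 0.2832]
orientation: [-1.22, 1.108, 1.328]
force: [-1.1, -0.7, -0.8]
opening: 0.0321
t 41.05 q [ 0.242 -0.087  1.881  0.081  1.344 -1.449] tcp [517.2 200.4 283.2] grasp [516.4 205.  224.4] 
F [-1.1 -0.7 -0.8] open 32.1 
X [-0.014  0.078 -0.997] Y [-0.995 -0.102  0.006] Z [-0.102  0.992  0.079]
grasp rack mm [-20.5 182.2 224.4]
shift cm tool-now [ 7.52 -2.15  1.11] in final axes [ 7.42 -1.98  1.84]
rotvec deg tool-now [ 4.   4.5 -0.5]
```

```bash

python3 -m crank '[4,4.5,-0.5,0,-2,1.8,3.2,0,0,0,3,0,0,3.2,0,0,0,3,0,0,3.2,0,0,0,0,0,0,3.2,0,0,0,0,0,0,3.2]'
python3 - <<'E'
from h import *
go((0,.196,.084),(0,0,-1),(0,1,0))
snap('scene','sc28',(330,230,490,350),4.8)
E
```

```text
time_s: 41.55
eef_pos: [0.5381, 0.2153, 0.2231]
orientation: [-1.223, 1.2, 1.229]
force: [0.1, 0.8, -0.0]
opening: 0.0319
t 41.55 q [ 0.287  0.024  1.875  0.002  1.245 -1.307] tcp [538.1 215.3 223.1] grasp [537.9 215.4 164.1] 
F [ 0.1  0.8 -0. ] open 31.9 
X [-0.003  0.001 -1.   ] Y [-1.    -0.022  0.003] Z [-0.022  1.     0.001]
grasp rack mm [  1.4 192.  164.1]
shift cm tool-now [8.01 0.14 0.4 ] in final axes [8.01 0.16 0.41]
rotvec deg tool-now [-0.6  0.1 -0.2]
```

View pics/sc28.png

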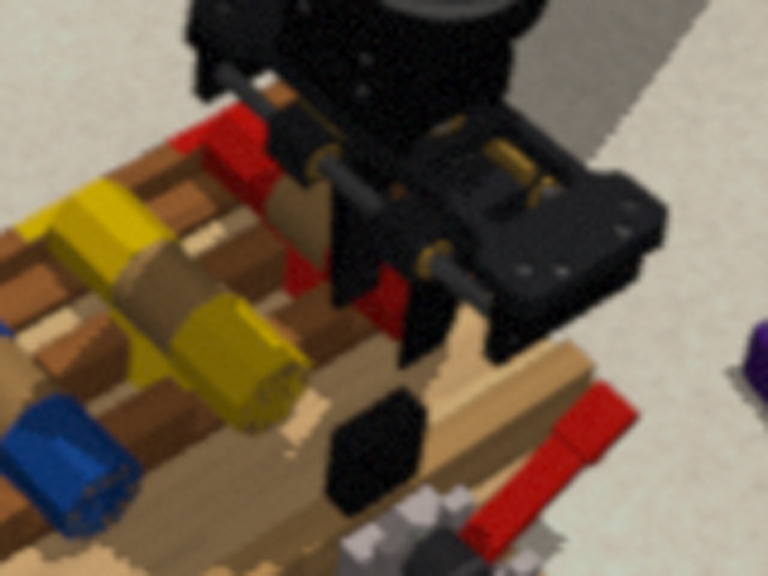

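```bash

python3 -m crank '[-0.6,0,0,2,0.15,0.3,3.4,0,0,0,2,0,0,3.4,0,0,0,0,0,0,3.4,0,0,0,0,0,0,3.4]'
python3 - <<'E'
from h import *
go((0,.196,.084),(0,0,-1),(0,1,0))
E
```

```text
time_s: 42.0
eef_pos: [0.5401, 0.2168, 0.1898]
orientation: [-1.23, 1.187, 1.229]
force: [0.1, 0.6, 1.1]
opening: 0.0339
t 42.0 q [ 0.288  0.058  1.9    0.003  1.177 -1.313] tcp [540.1 216.8 189.8] grasp [540.5 217.1 130.8] 
F [0.1 0.6 1.1] open 33.9 
X [ 0.006  0.005 -1.   ] Y [-1.    -0.029 -0.006] Z [-0.03   1.     0.005]
grasp rack mm [  4.  193.6 130.8]
shift cm tool-now [4.68 0.39 0.24] in final axes [4.68 0.36 0.27]
rotvec deg tool-now [-0.2  0.3  0.4]
```

```bash

python3 -m crank '[0,0,0.3,0,0.3,0.3,3.4,0,0,0,1.5,0,0,3.4,0,0,0,1.5,0,0,3.4,0,0,0,1.3,0,0,3.4,0,0,0,0,0,0,3.4,0,0,0,0,0,0,1,0,0,0,0,0,0,1,0,0,0,0,0,0,1,0,0,0,0,0,0,1]' 25
python3 - <<'E'
from h import *
go((0,.139,.084),(0,0,-1),(0,1,0))
E
```

```text
time_s: 42.9
eef_pos: [0.5383, 0.2189, 0.1465]
orientation: [-1.232, 1.19, 1.229]
force: [0.6, 0.8, -1.0]
opening: 0.0177
t 42.9 q [ 2.940e-01  1.070e-01  1.927e+00  1.000e-03  1.103e+00 -1.308e+00] tcp [538.3 218.9 146.5] grasp [538.6 219.   87.5] 
F [ 0.6  0.8 -1. ] open 17.7 
X [ 0.004  0.002 -1.   ] Y [-1.    -0.03  -0.004] Z [-0.03   1.     0.002]
grasp rack mm [  2.1 195.5  87.5]
shift cm tool-now [ 0.34  0.18 -5.64] in final axes [ 0.35  0.19 -5.64]
rotvec deg tool-now [-0.1  0.1  0.2]
```

```bash

python3 -m crank '[0,0,0,0,0,-0.8,1,0,0,0,0,0,-1.2,1,0,0,0,0,0,-1.2,1,0,0,0,0,0,-1,1,0,0,0,0,0,-0.6,1,0,0,0,0,0,0,1,0,0,0,0,0,0,1]' 25
python3 - <<'E'
from h import *
go((0,.139,.084),(0,0,-1),(0,1,0))
E
```

```text
time_s: 43.6
eef_pos: [0.5398, 0.1665, 0.1466]
orientation: [-1.229, 1.189, 1.229]
force: [0.9, 1.6, -1.0]
opening: 0.0178
t 43.6 q [ 0.203  0.072  1.965  0.003  1.1   -1.398] tcp [539.8 166.5 146.6] grasp [540.  166.7  87.6] 
F [ 0.9  1.6 -1. ] open 17.8 
X [ 0.005  0.004 -1.   ] Y [-1.    -0.028 -0.005] Z [-0.028  1.     0.004]
grasp rack mm [  1.9 143.2  87.6]
shift cm tool-now [ 0.36  0.16 -0.4 ] in final axes [ 0.36  0.16 -0.4 ]
rotvec deg tool-now [-0.2  0.2  0.3]
```

```bash

for i in 1 2 ; do python3 -m crank '[0,0,0,0,0,-0.2,1,0,0,0,0,0,-0.15,1,0,0,0,0,0,0,1]' 25
python3 - <<'E'
from h import *
go()
E
done
```

```text
time_s: 43.9
eef_pos: [0.5398, 0.1638, 0.1466]
orientation: [-1.228, 1.188, 1.23]
force: [-0.0, -0.6, -3.1]
opening: 0.0181
t 43.9 q [ 0.198  0.07   1.967  0.005  1.099 -1.404] tcp [539.8 163.8 146.6] grasp [540.1 164.1  87.6] 
F [-0.  -0.6 -3.1] open 18.1 
X [ 0.004  0.006 -1.   ] Y [-1.    -0.028 -0.005] Z [-0.029  1.     0.006]
grasp rack mm [  1.9 140.7  87.6]
rotvec deg tool-now [0. 0. 0.]
time_s: 44.2
eef_pos: [0.5399, 0.1615, 0.1466]
orientation: [-1.227, 1.186, 1.231]
force: [0.9, 1.6, -2.5]
opening: 0.0177
t 44.2 q [ 0.193  0.068  1.969  0.008  1.099 -1.411] tcp [539.9 161.5 146.6] grasp [540.2 162.   87.6] 
F [ 0.9  1.6 -2.5] open 17.7 
X [ 0.005  0.008 -1.   ] Y [-1.    -0.029 -0.005] Z [-0.029  1.     0.008]
grasp rack mm [  1.9 138.5  87.6]
rotvec deg tool-now [0. 0. 0.]
```

```bash

for i in 1 2 ; do python3 -m crank '[0,0,0,0,0,-0.25,1,0,0,0,0,0,-0.25,1]' 25
python3 - <<'E'
from h import *
go()
E
done
python3 -c "
from h import *
snap('scene','sc29',(270,200,480,360),3.8);snap('top','t29',(140,170,310,320),4.5)"
```

```text
time_s: 44.4
eef_pos: [0.5399, 0.1606, 0.1466]
orientation: [-1.218, 1.178, 1.234]
force: [0.7, 14.5, -3.6]
opening: 0.0179
t 44.4 q [ 0.187  0.066  1.971  0.02   1.096 -1.42 ] tcp [539.9 160.6 146.6] grasp [540.2 161.7  87.7] 
F [ 0.7 14.5 -3.6] open 17.9 
X [ 0.006  0.019 -1.   ] Y [-1.    -0.027 -0.006] Z [-0.028  0.999  0.019]
grasp rack mm [  1.9 138.3  87.7]
rotvec deg tool-now [0. 0. 0.]
time_s: 44.6
eef_pos: [0.5398, 0.16, 0.1466]
orientation: [-1.211, 1.169, 1.238]
force: [1.0, 13.2, -4.6]
opening: 0.0181
t 44.6 q [ 0.182  0.064  1.974  0.031  1.093 -1.43 ] tcp [539.8 160.  146.6] grasp [540.2 161.7  87.6] 
F [ 1.  13.2 -4.6] open 18.1 
X [ 0.007  0.029 -1.   ] Y [-1.    -0.028 -0.007] Z [-0.028  0.999  0.029]
grasp rack mm [  1.9 138.2  87.6]
rotvec deg tool-now [0. 0. 0.]
```

View pics/sc29.png

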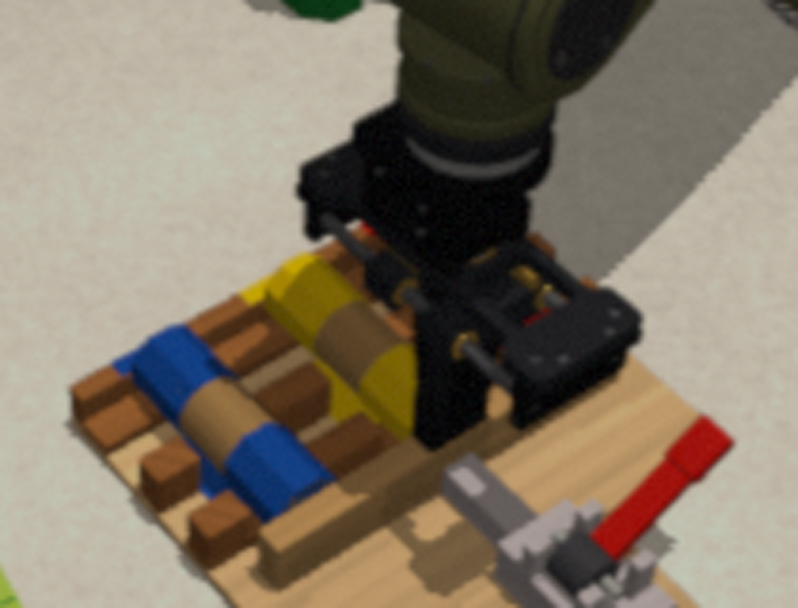

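View pics/t29.png

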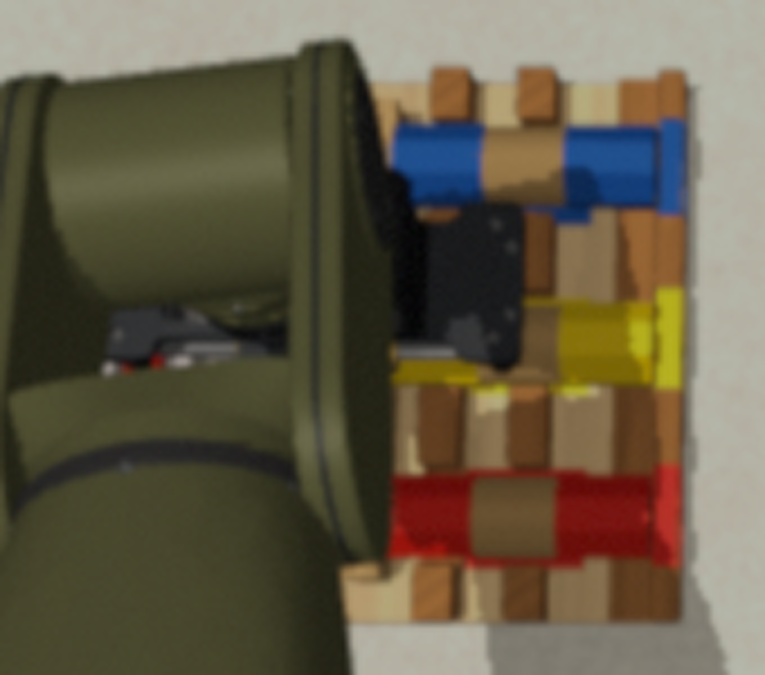

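```bash

python3 -m crank '[0,0,0,0,0,0,3.4,0,0,0,0,0,0,3.4,0,0,0,-2,0,0,3.4,0,1.7,0,-4,0,0,5,0,0,0,-3,0,3,5,0,0,0,0,3.5,4,5,0,0,0,0,3.5,4,5,0,0,0,0,0,0,5,0,0,0,0,0,0,5]' 15
python3 - <<'E'
from h import *
go((-.0693,.245,.087),(0,0,-1),(0,1,0))
snap('scene','sc30',(270,200,480,360),3.8);snap('top','t30',(140,170,310,320),4.5)
E
```

```text
time_s: 45.6
eef_pos: [0.4681, 0.2641, 0.2427]
orientation: [-1.242, 1.194, 1.212]
force: [1.6, 0.9, -0.1]
opening: 0.0494
t 45.6 q [ 0.42  -0.093  1.955 -0.016  1.271 -1.172] tcp [468.1 264.1 242.7] grasp [468.9 263.5 183.7] 
F [ 1.6  0.9 -0.1] open 49.4 
X [ 0.015 -0.01  -1.   ] Y [-1.    -0.026 -0.014] Z [-0.026  1.    -0.011]
grasp rack mm [-66.  242.3 183.7]
shift cm tool-now [9.66 0.39 0.31] in final axes [9.67 0.25 0.21]
rotvec deg tool-now [-0.4 -0.6  0.8]
```

View pics/sc30.png

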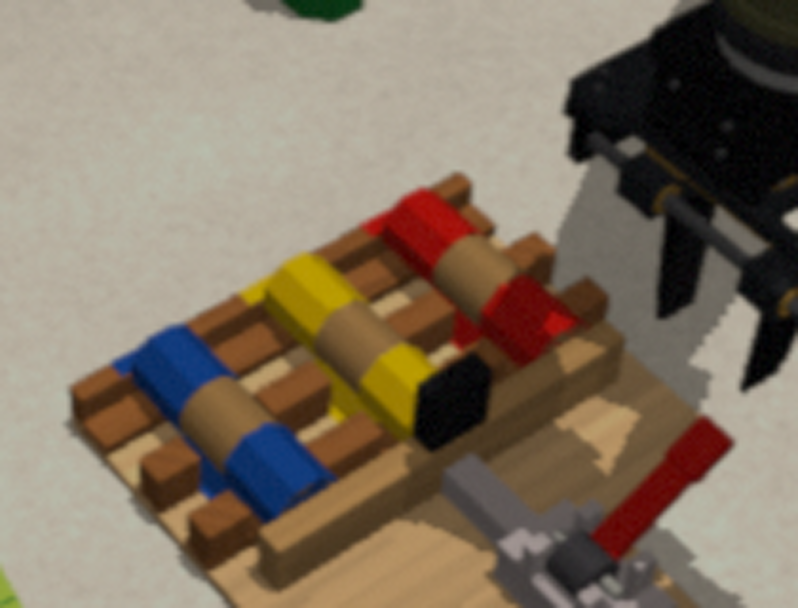

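View pics/t30.png

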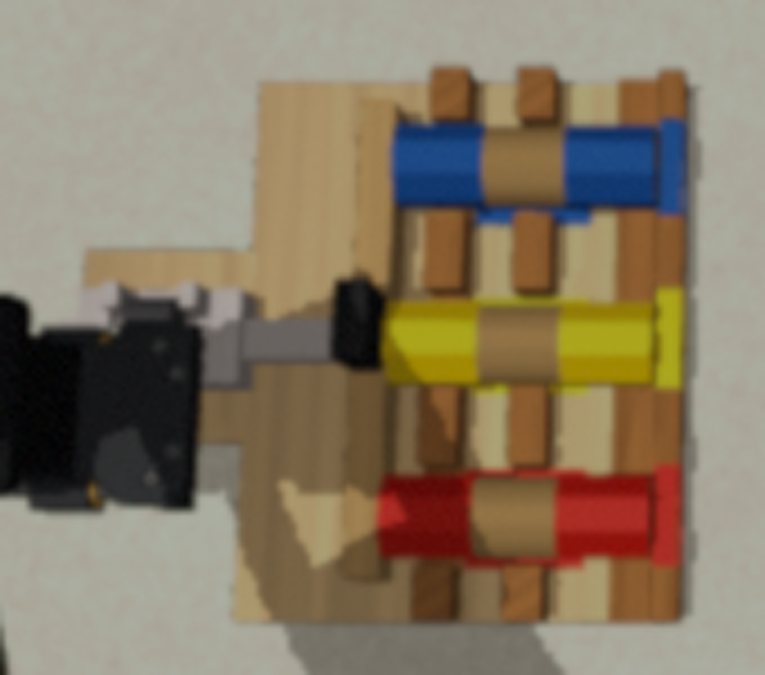

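```bash

python3 -m crank '[-0.4,-0.6,0.8,3,0.3,0.2,5,0,0,0,3,0,0,5,0,0,0,2.3,0,0,5,0,0,0,1,0,0,5,0,0,0,0,0,0,5,0,0,0,0,0,0,5]' 15
python3 - <<'E'
from h import *
go((-.0693,.245,.087),(0,0,-1),(0,1,0))
E
```

```text
time_s: 46.3
eef_pos: [0.4722, 0.2589, 0.1477]
orientation: [-1.226, 1.199, 1.222]
force: [-0.2, 0.5, -0.2]
opening: 0.0494
t 46.3 q [ 4.030e-01  1.500e-02  2.022e+00 -2.000e-03  1.103e+00 -1.187e+00] tcp [472.2 258.9 147.7] grasp [472.4 258.9  88.7] 
F [-0.2  0.5 -0.2] open 49.4 
X [ 0.003 -0.001 -1.   ] Y [-1.    -0.02  -0.002] Z [-0.02   1.    -0.001]
grasp rack mm [-62.7 237.5  88.7]
shift cm tool-now [0.17 0.65 0.73] in final axes [0.17 0.65 0.74]
rotvec deg tool-now [-0.7 -0.1  0.1]
```

```bash

python3 -m crank '[-0.7,0,0,0.1,0.6,0.7,5,0,0,0,0,0,0,5,0,0,0,0,0,0,1,0,0,0,0,0,0,1,0,0,0,0,0,0,1,0,0,0,0,0,0,1,0,0,0,0,0,0,1]' 15
python3 - <<'E'
from h import *
go((-.0693,.245,.087),(0,0,-1),(0,1,0))
E
```

```text
time_s: 47.0
eef_pos: [0.468, 0.2668, 0.1516]
orientation: [-1.239, 1.186, 1.227]
force: [-0.9, -3.1, 1.4]
opening: 0.0216
t 47.0 q [ 0.42   0.007  2.022 -0.004  1.103 -1.183] tcp [468.  266.8 151.6] grasp [468.6 266.8  92.6] 
F [-0.9 -3.1  1.4] open 21.6 
X [ 0.01  0.   -1.  ] Y [-0.999 -0.034 -0.01 ] Z [-0.034  0.999 -0.   ]
grasp rack mm [-66.3 245.6  92.6]
shift cm tool-now [ 0.55  0.25 -0.06] in final axes [ 0.56  0.25 -0.06]
rotvec deg tool-now [ 0.1 -0.   0.6]
```

```bash

python3 -m crank '[0,0,0,-0.88,-0.7,0,1,0,0,0,-0.77,-0.81,0,1,0,0,0,-0.65,-0.91,0,1,0,0,0,-0.52,-0.99,0,1,0,0,0,-0.37,-1.06,0,1,0,0,0,-0.22,-1.1,0,1,0,0,0,-0.07,-1.12,0,1,0,0,0,0,0,0,1]' 20
python3 - <<'E'
from h import *
go()
E
```

```text
time_s: 47.8
eef_pos: [0.5382, 0.2686, 0.1884]
orientation: [-1.234, 1.195, 1.233]
force: [-2.4, -0.8, -2.2]
opening: 0.0217
t 47.8 q [ 3.740e-01  1.050e-01  1.852e+00 -1.000e-03  1.186e+00 -1.229e+00] tcp [538.2 268.6 188.4] grasp [538.1 268.5 129.4] 
F [-2.4 -0.8 -2.2] open 21.7 
X [-0.    -0.002 -1.   ] Y [-0.999 -0.033  0.001] Z [-0.033  0.999 -0.002]
grasp rack mm [  3.3 245.  129.4]
rotvec deg tool-now [0. 0. 0.]
```

```bash

python3 -m crank '[0,0,0,0.13,-1.11,0,1,0,0,0,0.28,-1.08,0,1,0,0,0,0.43,-1.03,0,1,0,0,0,0.57,-0.96,0,1,0,0,0,0.7,-0.88,0,1,0,0,0,0.81,-0.77,0,1,0,0,0,0.91,-0.65,0,1,0,0,0,0.8,-0.4,0,1,0,0,0,0,0,0,1]' 20
python3 - <<'E'
from h import *
go()
snap('scene','sc31',(270,200,480,360),3.8)
E
```

```text
time_s: 48.7
eef_pos: [0.6146, 0.2718, 0.1399]
orientation: [-1.236, 1.188, 1.229]
force: [0.4, -0.0, -0.4]
opening: 0.01
t 48.7 q [ 3.370e-01  2.980e-01  1.716e+00 -1.000e-03  1.121e+00 -1.266e+00] tcp [614.6 271.8 139.9] grasp [615.  271.8  80.9] 
F [ 0.4 -0.  -0.4] open 10.0 
X [ 0.007  0.001 -1.   ] Y [-0.999 -0.033 -0.007] Z [-0.033  0.999  0.001]
grasp rack mm [ 80.3 245.9  80.9]
rotvec deg tool-now [0. 0. 0.]
```

View pics/sc31.png

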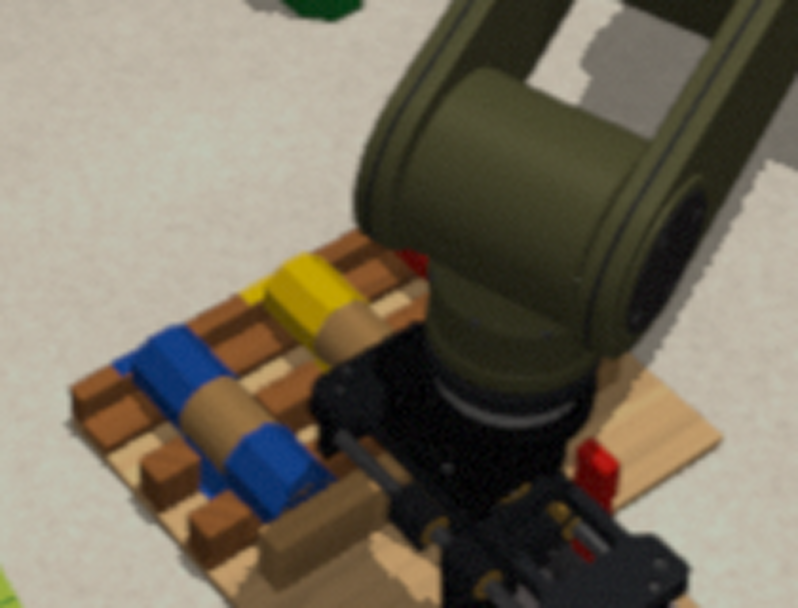

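```bash

python3 -m crank '[0,0,0,-4,0,0,1,0,0,0,-5,0,0,0,0,0,0,-4,0,0,0,0,0,0,0,4,0,0,0,0,0,0,4,0,0,0,0,0,0,4,0,0,0,0,0,0,0,0,0,0,0,0,0,0,0,0]' 20
python3 - <<'E'
from h import *
go((-.05,.245,.13),(0,0,-1),(0,1,0))
snap('scene','sc32',(330,200,500,340),4.5)
snap('top','t32',(140,170,310,320),4.5)
E
```

```text
time_s: 49.55
eef_pos: [0.4885, 0.2678, 0.2769]
orientation: [-1.236, 1.184, 1.229]
force: [-0.1, -0.3, 0.0]
opening: 0.0004
t 49.55 q [ 4.050e-01 -7.600e-02  1.880e+00 -1.000e-03  1.328e+00 -1.199e+00] tcp [488.5 267.8 276.9] grasp [489.  268.  217.9] 
F [-0.1 -0.3  0. ] open 0.4 
X [ 0.009  0.003 -1.   ] Y [-0.999 -0.034 -0.009] Z [-0.034  0.999  0.003]
grasp rack mm [-45.8 246.1 217.9]
shift cm tool-now [ 8.78  0.45 -0.12] in final axes [ 8.79  0.37 -0.09]
rotvec deg tool-now [0.1 0.2 0.5]
```

View pics/sc32.png

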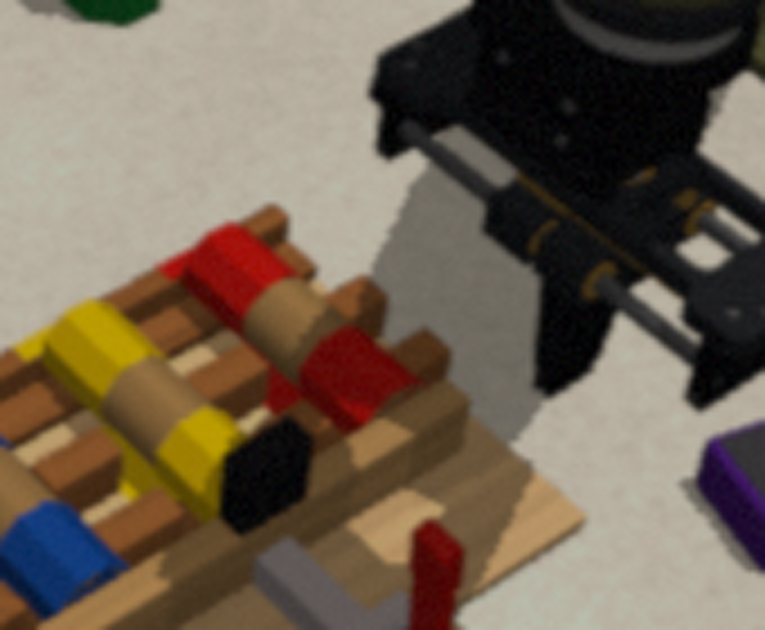

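View pics/t32.png

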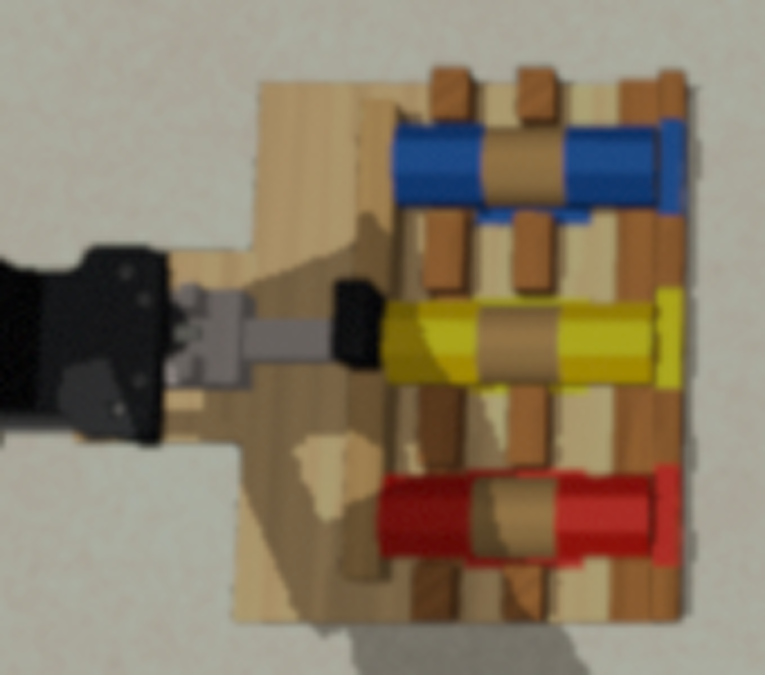

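```bash

python3 -m crank '[0,0,0.5,4,0,0,0,0,0,0,3.6,0,0,0,0,0,0,0,0,0,0,0,0,0,0,0,0,0]' 20
python3 -c "
from h import *
go((-.016,.245,.141),(0,0,-1),(0,1,0))"
```

```text
time_s: 50.05
eef_pos: [0.4952, 0.2687, 0.2018]
orientation: [-1.231, 1.187, 1.23]
force: [0.7, -0.5, 0.9]
opening: 0.0005
t 50.05 q [ 0.401  0.005  1.932  0.002  1.198 -1.202] tcp [495.2 268.7 201.8] grasp [495.5 269.  142.8] 
F [ 0.7 -0.5  0.9] open 0.5 
X [ 0.005  0.005 -1.   ] Y [-1.    -0.031 -0.005] Z [-0.031  1.     0.004]
grasp rack mm [-39.3 246.9 142.8]
shift cm tool-now [ 0.19 -2.36 -0.16] in final axes [ 0.18 -2.36 -0.17]
rotvec deg tool-now [-0.1  0.3  0.3]
```

```bash

python3 -m crank '[0,0,0,0.2,-1.2,-0.1,0,0,0,0,0,-1.2,0,0,0,0,0,0.05,-1,0,0,0,0,0,0.05,-1,0,0,0,0,0,0.2,-1,0,0,0,0,0,0.4,-0.9,0,0,0,0,0,0,0,0,0]' 20
python3 - <<'E'
from h import *
go()
E
python3 -m crank '[0,0,0,0.5,-0.9,0,0,0,0,0,0.6,-0.8,0,0,0,0,0,0.7,-0.7,0,0,0,0,0,0,0,0,0]' 20
python3 - <<'E'
from h import *
go()
snap('scene','sc33',(330,200,500,340),4.5)
E
```

```text
time_s: 50.75
eef_pos: [0.5647, 0.2702, 0.1958]
orientation: [-1.228, 1.189, 1.232]
force: [-2.1, -0.1, -0.7]
opening: 0.0005
t 50.75 q [ 0.359  0.147  1.793  0.005  1.198 -1.243] tcp [564.7 270.2 195.8] grasp [564.9 270.5 136.8] 
F [-2.1 -0.1 -0.7] open 0.5 
X [ 0.002  0.006 -1.   ] Y [-1.    -0.03  -0.002] Z [-0.03   1.     0.006]
grasp rack mm [ 30.1 246.2 136.8]
rotvec deg tool-now [0. 0. 0.]
time_s: 51.15
eef_pos: [0.5911, 0.2713, 0.1772]
orientation: [-1.229, 1.187, 1.231]
force: [0.1, 0.2, 0.7]
opening: 0.0009
t 51.15 q [ 0.346  0.215  1.748  0.004  1.173 -1.256] tcp [591.1 271.3 177.2] grasp [591.3 271.6 118.2] 
F [0.1 0.2 0.7] open 0.9 
X [ 0.004  0.006 -1.   ] Y [-1.    -0.03  -0.004] Z [-0.03   1.     0.006]
grasp rack mm [ 56.6 246.4 118.2]
rotvec deg tool-now [0. 0. 0.]
```

View pics/sc33.png

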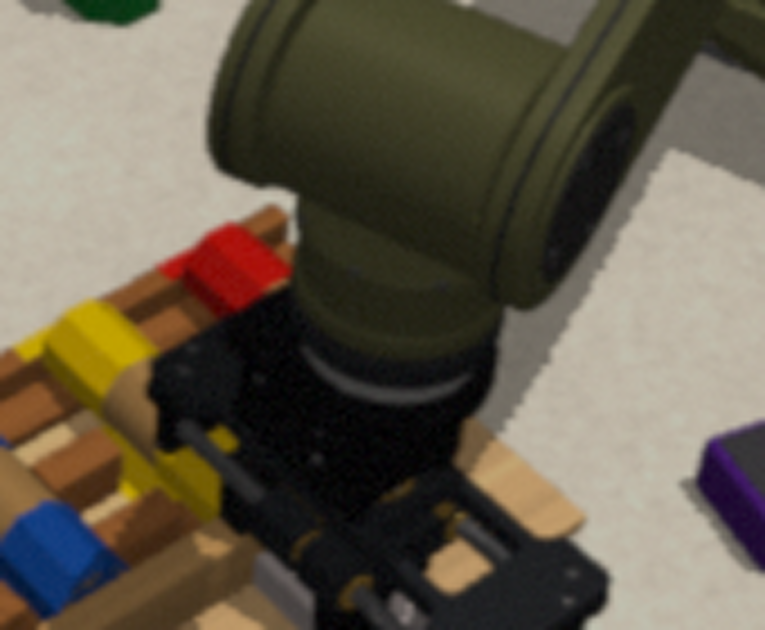

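```bash

python3 -m crank '[0,0,0,0.5,0,0,0,0,0,0,0.4,0,0,0,0,0,0,0.4,0,0,0]' 20
python3 - <<'E'
from h import *
go()
E
python3 -m crank '[0,0,0,0.5,0,0,0,0,0,0,0.4,0,0,0]' 20
python3 - <<'E'
from h import *
go()
snap('top','t33',(130,150,310,320),4)
E
```

```text
time_s: 51.5
eef_pos: [0.595, 0.272, 0.1698]
orientation: [-1.234, 1.176, 1.223]
force: [-3.4, -2.1, 11.4]
opening: 0.0004
t 51.5 q [ 0.346  0.225  1.75   0.002  1.148 -1.256] tcp [595.  272.  169.8] grasp [596.1 272.5 110.8] 
F [-3.4 -2.1 11.4] open 0.4 
X [ 0.017  0.009 -1.   ] Y [-0.999 -0.03  -0.018] Z [-0.031  0.999  0.008]
grasp rack mm [ 61.4 247.2 110.8]
rotvec deg tool-now [0. 0. 0.]
time_s: 51.7
eef_pos: [0.5965, 0.2724, 0.1673]
orientation: [-1.235, 1.173, 1.221]
force: [-9.2, -3.9, 16.5]
opening: 0.0005
t 51.7 q [ 0.346  0.229  1.75   0.002  1.141 -1.256] tcp [596.5 272.4 167.3] grasp [597.7 273.  108.3] 
F [-9.2 -3.9 16.5] open 0.5 
X [ 0.021  0.009 -1.   ] Y [-0.999 -0.031 -0.021] Z [-0.031  0.999  0.008]
grasp rack mm [ 63.  247.5 108.3]
rotvec deg tool-now [0. 0. 0.]
```

View pics/t33.png

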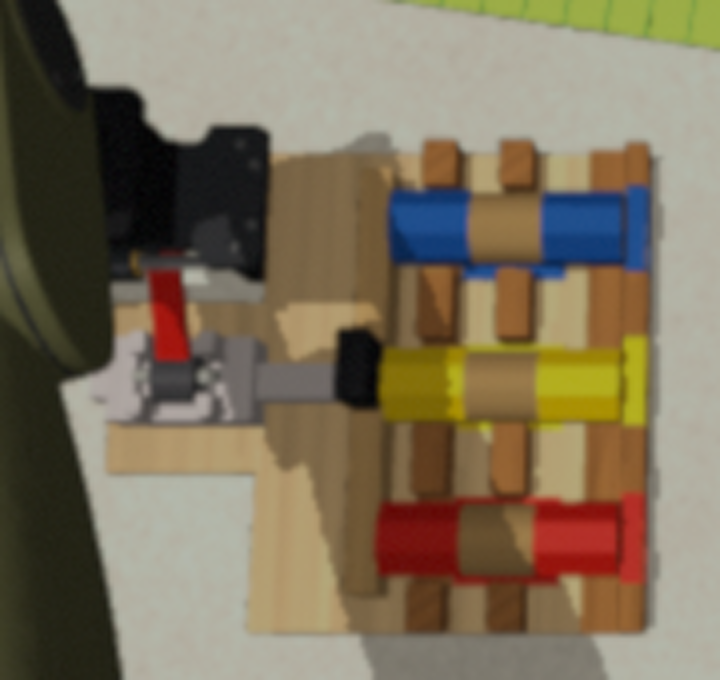

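```bash

python3 -m crank '[0,0,0,-3,0.3,0,0,0,0,0,-5,0,0,0,0,0,0,-5,0,0,0,0,0,0,-3,5,0,2,0,0,0,0,5,0,4,0,0,0,0,5,0,4,0,0,0,0,5,4,4,0,0,0,0,3,5,4,0,0,0,0,0,5,4,0,0,0,0,0,0,4]' 20
python3 - <<'E'
from h import *
st()
snap('scene','sc34',(270,200,480,360),3.8);snap('top','t34',(130,150,310,320),4)
E
```

```text
time_s: 52.75
eef_pos: [0.3726, 0.3906, 0.3254]
orientation: [-1.232, 1.165, 1.214]
force: [0.9, -1.0, -0.6]
opening: 0.0396
t 52.75 q [ 0.712 -0.155  1.871 -0.007  1.395 -0.884] tcp [372.6 390.6 325.4] grasp [374.3 391.5 266.4] 
F [ 0.9 -1.  -0.6] open 39.6 
X [ 0.028  0.015 -0.999] Y [-0.999 -0.027 -0.029] Z [-0.027  1.     0.014]
```

View pics/sc34.png

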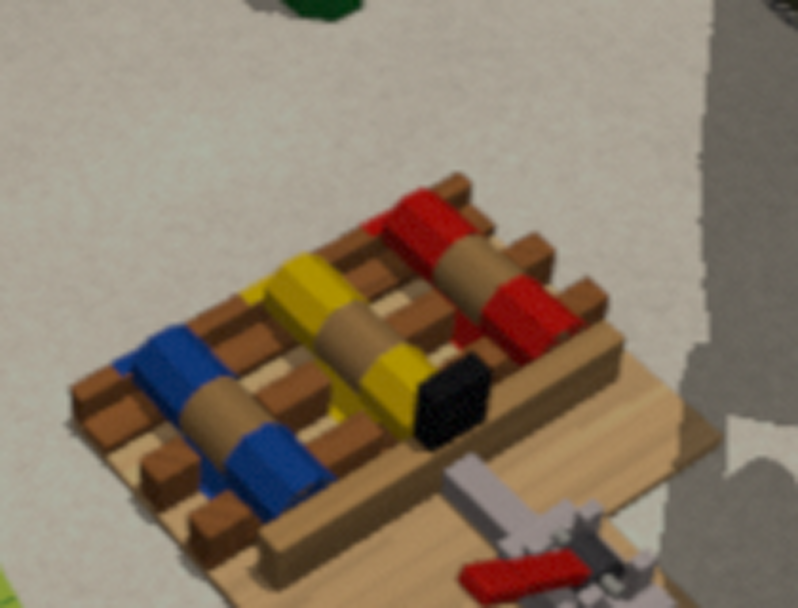

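View pics/t34.png

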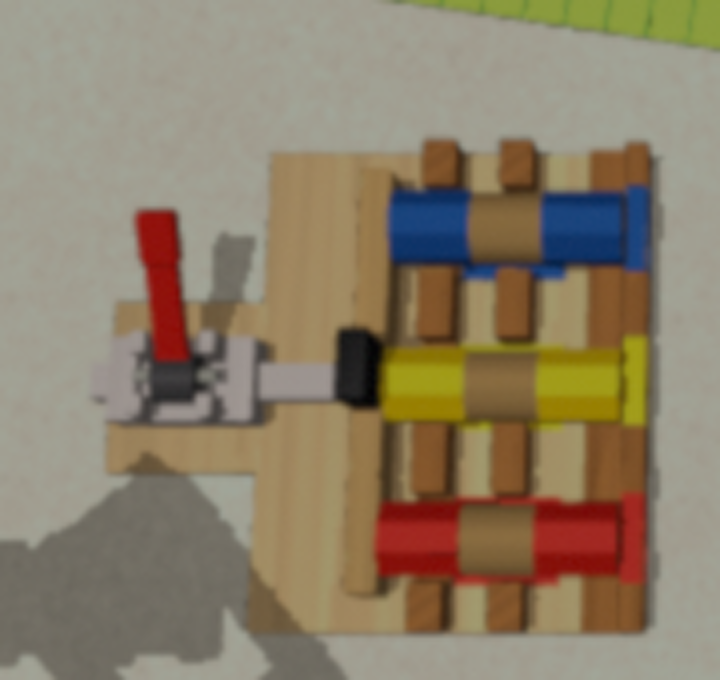

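```bash
python3 - <<'E'
from h import *
for n,i in (("top","pics/top0.png"),("scene","pics/scene0.png")):
    a=cv2.imread(i)[:,:,::-1].copy(); b=viewer.capture(n); cv2.imwrite(f"pics/{n}F.png",b[:,:,::-1])
    for im in (a,b): print(n,[x for x in blobs(im,172,6)[0] if (x[1][0]<200 if n=="top" else x[1][1]>330)])
# paddle end & lever angle
print(tri((270+470/3.8,200+578/3.8),(130+157/4,150+212/4)))
# bar face from top: front edge at z=.048 near blue & red ends ; tube ends
for x,y in ((394,180),(382,590)): print("bar front",w2r(onplane("top",130+x/4,150+y/4,.048)))
for x,y in ((624,228),(620,384),(618,540)): print("fence-end of tube z.058?",w2r(onplane("top",130+x/4,150+y/4,.058)))
E
```

```text
top [([164, 203, 14, 38, 331], [170.2, 221.1])]
top [([164, 203, 14, 38, 339], [170.5, 221.0])]
scene [([391, 344, 35, 14, 325], [407.9, 350.5])]
scene [([391, 344, 35, 15, 335], [407.5, 351.1])]
(array([0.61569773, 0.26824051, 0.09971817]), array([0.00036165]))
bar front [0.11345995 0.12777369 0.048     ]
bar front [-0.11631126  0.12643936  0.048     ]
fence-end of tube z.058? [ 0.08321436 -0.00289044  0.058     ]
fence-end of tube z.058? [-0.00490517 -0.00170052  0.058     ]
fence-end of tube z.058? [-0.09031135 -0.00162645  0.058     ]
```

View pics/topF.png

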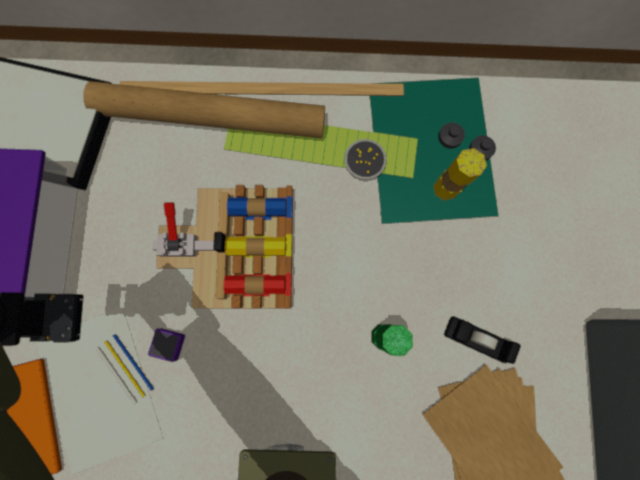

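```bash
python3 -m crank '[0,0,0,0,0,0,4,0,0,0,0,0,0,4]' && python3 -c "
from cell import manip
print(manip.close_job())"
```

```text
time_s: 53.15
eef_pos: [0.3754, 0.3846, 0.3255]
orientation: [-1.227, 1.17, 1.207]
force: [0.5, -1.0, -0.6]
opening: 0.0399
the job is handed in; nothing more can be done
None
```

The red, yellow and blue tubes are lying in their own bays, clamped between the stop bar and the fence, and the job is handed in. It ran to 53 s of the 210 s allowed.

I flipped the lever open and drew the bar fully back. Then I laid each tube in its bay, using the smaller of the two yellow ones. I slid the bar up until it resisted with about 14 N, flipped the lever over and pressed it to its stop.

**Checks that agreed:**
- **Lever:** it reads within 1 pixel of its starting, clamped position in both views.
- **Bar:** its position looks the same before and after clamping.
- **Other objects:** the tape dispenser, pin dish, clip box and the green and large yellow look-alikes look unmoved. The gripper is open and clear of everything.

**Checks that were less clean:**
- **Lever grip:** on the first try at closing the lever, my grip slipped off the paddle. I finished by pushing it over with closed fingers.
- **Bar face:** in the pictures the bar face measured 126–128 mm from the fence, against 130 mm nominal. The tubes' fence ends also measured about 2 mm past the fence, so I take this as a camera offset of about 2 mm rather than a gap.
- **Yellow tube:** I gripped it a few degrees off its flats. In the pictures it looks seated, but I did not measure how it sits.

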